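# Offer the crimper to the last two ticks on a cake

## Task

Turn the cake on its turntable until the bare stretch of its rim, with the two ticks, faces the pointer on the turntable's foot. Then take the sprung crimper from the table, squeeze it until its tips are just as far apart as the two ticks, and finish while holding it there steadily, squeezed to that gap, one tip over each tick about a centimetre above the cake, ready for the last crimp. Do not touch the cake or shift the other things on the table.

Things in the scene. Friction and masses are not known exactly. Their poses are not given: they have to be found in the camera images.
- turntable: Foot of the aluminium icing turntable, 170 mm wide, fixed to the table; origin on the turning axis at table height, z up. Its own -x direction runs from the axis out along the pointer, roughly towards the robot. The disc on it is 240 mm across, upper face 75 mm above the table; on the disc lie a round board (190 mm across, 8 mm thick) and the cake.
- turntable_disc (a joint): Angle of the disc (with cake and stops) on the foot, rad, growing anticlockwise seen from above; at 0 the two ticks face the pointer exactly. It turns freely both ways with light friction (about 0.6 N at the stops) and stays where it is left.
- pointer (a point): Inner end of the dark arrow head on the pointer arm that sticks out from the turntable's foot under the disc, 128 mm from the axis and 58 mm above the table. The arrow points at the axis; the arm ends 145 mm from the axis.
- cake_top (a point): Middle of the top of the marzipan-covered cake, 144 mm across, 45 mm tall, with its board (8 mm) underneath; fixed to the disc and turning with it. This point: on the turning axis, 128 mm above the table; its -x direction runs to the middle of the two ticks. Raised crimp ridges (3 mm) run round its rim, except for one bare stretch with the two ticks.
- mark_left (a point): Middle of one of the two dark ticks (lines 15 x 3 mm, pointing to the axis) on the cake's top in the bare stretch of the rim, 62 mm from the axis: the left one for somebody at the pointer who looks at the cake. The ticks are 18 mm apart, middle to middle.
- mark_right (a point): Middle of the other tick, the right one seen from the pointer.
- marks_mid (a point): Point midway between the two ticks on the cake's top, 62 mm from the axis, 128 mm above the table; its x axis points to the turning axis, its y axis along the line from the right tick to the left.
- stop_a (a point): Upright cake stop a, one of four alike on the disc: round steel pin 12 mm thick, rising 50 mm from the disc. This point: on its axis, 17 mm under its top, 108 mm above the table, 102 mm from the turning axis. In the disc's frame (marks in front, at 180 deg) it stands at 45 deg. It is fixed to the disc: drawn round in an arc it turns disc and cake. The cake's side is 30 mm further in.
- stop_b (a point): Upright cake stop b, one of four alike on the disc: round steel pin 12 mm thick, rising 50 mm from the disc. This point: on its axis, 17 mm under its top, 108 mm above the table, 102 mm from the turning axis. In the disc's frame it stands at 135 deg. It is fixed to the disc: drawn round in an arc it turns disc and cake. The cake's side is 30 mm further in.
- stop_c (a point): Upright cake stop c, one of four alike on the disc: round steel pin 12 mm thick, rising 50 mm from the disc. This point: on its axis, 17 mm under its top, 108 mm above the table, 102 mm from the turning axis. In the disc's frame it stands at 225 deg. It is fixed to the disc: drawn round in an arc it turns disc and cake. The cake's side is 30 mm further in.
- stop_d (a point): Upright cake stop d, one of four alike on the disc: round steel pin 12 mm thick, rising 50 mm from the disc. This point: on its axis, 17 mm under its top, 108 mm above the table, 102 mm from the turning axis. In the disc's frame it stands at 315 deg. It is fixed to the disc: drawn round in an arc it turns disc and cake. The cake's side is 30 mm further in.
- crimper_grip (a point): Crimper: steel sprung tweezers, 155 mm long, 90 g, spring bow at the back, two arms (strips 14 mm tall, 2.5 mm thick), lying on its side so that the arms close level. This point: midway between the ribbed finger rests, where the arms are squeezed from both sides, 7 mm above the table, near the centre of mass. x points to the tips, 70 mm ahead; y to the left arm. 42 mm over the arms' outsides here at rest.
- crimper_left (a joint): Squeeze of the crimper: turn of each arm from rest, rad (both move alike). Tip gap in mm = 44 - 280 x this: 44 at 0, 18 at 0.093, almost shut at 0.15. Over the arms' outsides at the finger rests it is then 42, 29 and 21 mm: 1 mm of squeeze there is 2 mm of tip gap. At 18 mm gap the arms are parallel. Sprung open: 1.5 N at rest, 8 N at 18 mm gap, 12 N shut; no catch at any gap.
- tip_left (a point): Inner edge of the left arm's turned-in tip, half-way up its 14 mm height, 140 mm ahead of the arm roots. The distance between the two tip points is the tip gap.
- tip_right (a point): The same on the right arm.
- spatula: Broad steel spatula with a wooden handle, 210 mm long, lying beside the crimper, about 110 mm to its right; not part of the job.
- round_cutter: Fluted round cutter, an open plastic ring 62 mm across and 24 mm tall, lying beyond the crimper; not part of the job.
- window_cutter: Square plastic cutter with a window cross, 56 mm wide and 24 mm tall; not part of the job.
- guide_strip: Wooden rolling guide, 300 x 24 x 8 mm, lying to the left of the turntable; not part of the job.
- biscuit: Loose gingerbread biscuit, 75 x 55 x 9 mm, in front of the turntable; not part of the job.
- syrup_jar: Amber glass jar with steel lid, 60 mm across and 85 mm tall, to the left; not part of the job.
There are look-alikes about, which are no part of the job. What is shaped like the part that bears crimper_grip but yellow is not meant.

How it is judged:
On the way, in this order (a step that is already met when the one before it is completed fails the run):
1. the two ticks face the pointer, the disc at rest, the crimper not yet taken (y of marks_mid in the frame of turntable between -0.006 and 0.006 m and x of marks_mid in the frame of turntable below -0.04 m and velocity of joint turntable_disc between -0.08 and 0.08 rad/s and height (world z) of crimper_grip below 0.03 m), for 0.2 s.
2. the crimper is in the gripper and off the table (height (world z) of crimper_grip above 0.06 m and contact force between crimper and the fingers above 0.5 N), for 0.2 s.
At the end, for the whole second after the job is handed in: Ticks within 6 mm of the pointer's line; crimper held still by the gripper alone, touching neither cake nor turntable; tips 15.5 to 20.5 mm apart, each within 6 mm (from above) of its own tick, tip middles (tips are 14 mm tall) 4 to 26 mm above the cake (y of marks_mid in the frame of turntable between -0.006 and 0.006 m and x of marks_mid in the frame of turntable below -0.04 m and distance between tip_left and tip_right between 0.0155 and 0.0205 m and ((horizontal distance between tip_left and mark_left below 0.006 m and horizontal distance between tip_right and mark_right below 0.006 m) or (horizontal distance between tip_left and mark_right below 0.006 m and horizontal distance between tip_right and mark_left below 0.006 m)) and z of tip_left in the frame of marks_mid between 0.004 and 0.026 m and z of tip_right in the frame of marks_mid between 0.004 and 0.026 m and contact force between crimper and the fingers above 1 N and contact force between crimper and turntable below 0.05 N and height (world z) of crimper_grip above 0.12 m and linear speed of crimper below 0.02 m/s and velocity of joint crimper_left between -0.1 and 0.1 rad/s); the arm keeps its last pose, push and grip.
It fails at once if the cake is touched by the robot or pressed with the crimper (contact force between turntable_disc_c6 and the arm above 1 N or contact force between turntable_disc_c6 and the fingers above 1 N or contact force between turntable_disc_c6 and crimper above 1 N).
It fails at once if another thing on the table is shifted by more than 20 mm (distance of any of spatula, round_cutter, window_cutter, guide_strip, biscuit, syrup_jar from where it was at the start of the episode above 0.02 m).
It also fails if it takes over 58 s, if anything falls off the work surface, if the arm or the gripper's body presses on something with over 40 N, if the wrist force passes 120 N, or if a joint passes its speed limit or range.

## Robot

A 6-joint arm with a two-finger parallel gripper is mounted at the origin on the work surface. World frame = base frame: x ahead of the robot, y to its left, z up, the work surface at z = 0. Lengths are in m, angles in rad, forces in N, time in s.
With the tool pointing down it reaches from about 0.375 to 0.975 m from the base axis. Payload 3.8 kg.
Tool frame: the origin (TCP) lies between the finger pads; the fingertips stand 14 mm ahead of it and the grasp point (between the pads) lies 5 mm behind it (finger_overhang is the distance from the TCP to the fingertips, in m); x points along the fingers, z is the direction in which the jaws open and shut, and the axes are right-handed (so a half turn about x gives the same grasp; the last joint's range is limited). The gripper opens to 88 mm and grips with 3 to 60 N. Pads are 18 mm wide; open, the fingers measure 123 mm over their backs; the gripper's body (75 mm by 187 mm) begins 45 mm behind the grasp point.
Start: joints at [1.258, 0.264, 1.604, -0, 1.274, -0.037], TCP at [0.184, 0.649, 0.225] pointing down, gripper open.
Joint ranges: [-2.63, 2.63], [-0.94, 2.18], [0.31, 2.57], [-1.31, 4.45], [0, 2.66], [-2.55, 2.55]. Speed limits (rad/s): [2.57, 2.57, 3.14, 3.14, 3.14, 3.14].

## Interface

Orientations are given as a rotation vector (axis times angle).
In Python, from cell import * gives the robot as it stands.
- The arm moves only by the tool apply_moves, never from a script. Its argument "targets" is a list of rows, each a list of 2 entries, a list of its own where there are three numbers: the shift along the tool's x, y, z in cm, then the turn, a rotation vector about the tool's x, y, z in degrees. A call has 1 to 10 rows; each row shifts and turns the commanded pose from where the row before left it, along the tool's axes as they then stand; what a row does not reach is not made up. A row lasts 1/10 s, in which the tool goes at most 50 mm and 8.59 degrees, less where a joint would pass 70% of its speed; a pose out of reach is approached as far as the arm can. A call with a gripper value outside its range is refused whole. "claw" is the closure in counts, from 0 (fully open) to 255 (shut), set as the call begins (left out, the last holds). The fingers move at their own pace and stop on an object; "force" is the grip in N (left out, the last holds). Time passes only in rows, so rows that do not move let the fingers close. It gives the time, the measured TCP pose, the force and the opening at its end, in the units of the state.
- get_obs(): the state, without advancing time (a new reading comes with each control period).
- get_image(name): name is "scene" or "top"; returns a dict with "pixels" (384x512x3 uint8, red, green, blue), "range_z" (384x512 float32, m along the optical axis (not along the pixel's ray), 0 where there is no reading), "vfov" (degrees; the focal length in pixels is half the picture's height over the tangent of half this angle, whatever the lens; pixels are square), "cx", "cy" (the principal point, pixels), "eye" and "orientation" of the camera in the world. Camera axes: x right, y down, z forward; pixel columns grow to the right and rows downward; lengths in m; the calibration is good to about 2 mm. A picture is of the moment at which its call begins.
- job_done(): hands the job in, once; it reports no verdict.
The state is a dict: "time": time; "qpos": joint angles; "dq": joint speeds; "joint_efforts": joint torques, N m; "eef_pos": TCP position; "tool_rot": TCP orientation; "force": force on the tool from outside, world axes, zero at the start; "wrist_torque": the same for the moment, N m; "grip_width": opening from 0.0 (shut) to 1.0 (fully open).
Only numpy, scipy, OpenCV 4.12 (cv2) and the standard library are available. Lean on these libraries where they do the work, as an engineer would, in place of code of your own. Each camera call takes 0.05 s, during which the arm holds its last target.

## Working session

There is one attempt and no reset: what is moved stays moved. The work goes in short steps, Python scripts to look and compute and a tool call to move; the robot and the scene stay as the last step left them, time stands still between calls to the robot, and variables do not carry over. Pictures are saved under pics/ and viewed, and the job is handed in when it is done.

Besides the shell and the picture viewer there is one more tool, called after ">>>" as a command line: name --argument value ..., lists and objects as JSON in quotes. apply_moves: Moves the arm, as the interface text tells. Its arguments: {"type":"object","properties":{"targets":{"type":"array","items":{"type":"array"}},"claw":{"type":"number"},"force":{"type":"number"}},"required":["targets"]}

```bash
ls; mkdir -p pics; python3 - <<'E'
from cell import *
import cv2
o=get_obs();print(o)
for n in("scene","top"):
    i=get_image(n);cv2.imwrite(f"pics/{n}0.png",i["pixels"][:,:,::-1]);print(n,i["vfov"],i["cx"],i["cy"],i["eye"],i["orientation"])
E
```

```text
pics
{'time': 0.0, 'qpos': array([ 1.25809843e+00,  2.64732420e-01,  1.60535548e+00, -3.56260633e-06,
        1.27374747e+00, -3.68989813e-02]), 'dq': array([-7.11013509e-04, -5.35072827e-04,  2.05679724e-04, -7.66341582e-05,
       -2.53396211e-04,  1.17084387e-03]), 'joint_efforts': array([ 2.51440288e-03, -5.02125835e+01, -3.56873989e+01,  7.29353959e-02,
        2.96200777e-02, -2.31226013e-04]), 'eef_pos': array([0.18358421, 0.64877459, 0.22391205]), 'tool_rot': array([-1.00501088,  1.32902154,  1.00286605]), 'force': array([ 0.13051739, -0.55161152,  0.01163882]), 'wrist_torque': array([ 0.01193769, -0.00894601,  0.02130956]), 'grip_width': 0.9959248325072136}
scene 44.378347736437334 248.8848651703493 184.04417571066884 [1.25911857 0.61209646 0.91820366] [-1.18082093 -2.28017116  1.04705289]
top 53.37822381655711 255.2469231303146 200.36540913909928 [0.40725225 0.03742452 1.41372386] [-2.17677822  2.16450128 -0.06120983]
```

View pics/scene0.png

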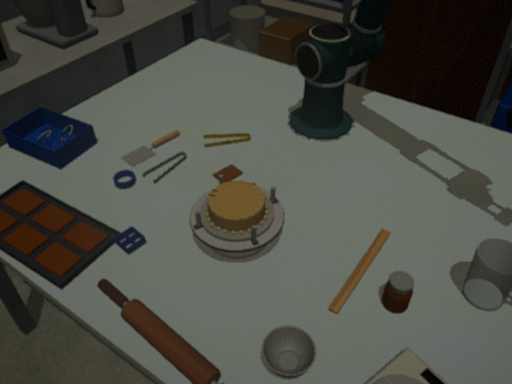

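View pics/top0.png

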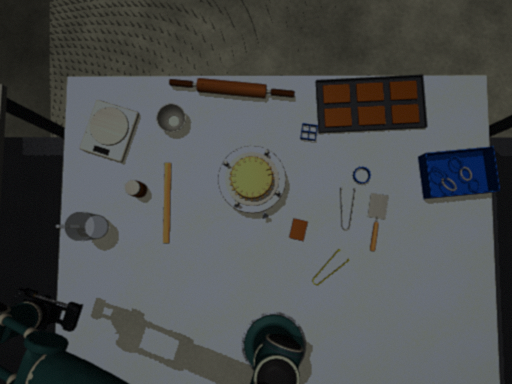

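Top view: two crimpers, steel grey at about (347,208) and yellow at (330,267). The grey one has the spatula to its right and the round cutter beyond it, so it fits. I'll confirm in an enlarged crop, along with the turntable.

```bash
cat > h.py <<'E'
from cell import *
import numpy as np, cv2
from scipy.spatial.transform import Rotation as R
def cam(n):
    i=get_image(n); i["f"]=192/np.tan(np.radians(i["vfov"])/2)
    i["R"]=R.from_rotvec(i["orientation"]).as_matrix(); return i
def plane(i,uv,z):
    uv=np.atleast_2d(uv).astype(float)
    d=np.c_[(uv[:,0]-i["cx"])/i["f"],(uv[:,1]-i["cy"])/i["f"],np.ones(len(uv))]@i["R"].T
    e=np.array(i["eye"]); return e+d*((z-e[2])/d[:,2])[:,None]
def proj(i,p):
    c=(np.atleast_2d(p)-np.array(i["eye"]))@i["R"]
    return np.c_[i["cx"]+i["f"]*c[:,0]/c[:,2], i["cy"]+i["f"]*c[:,1]/c[:,2]]
def crop(i,x0,y0,w,h,s,name):
    c=i["pixels"][y0:y0+h,x0:x0+w,::-1]
    c=np.clip(c.astype(float)*1.7,0,255).astype(np.uint8)
    cv2.imwrite("pics/"+name,cv2.resize(c,None,fx=s,fy=s,interpolation=cv2.INTER_CUBIC))
E
python3 - <<'E'
from h import *
t=cam("top");s=cam("scene")
crop(t,205,135,95,95,6,"ct.png");crop(t,300,155,100,140,4,"cr.png");crop(s,180,165,120,100,6,"cs.png")
E
```

```text
(no output)
```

View pics/ct.png

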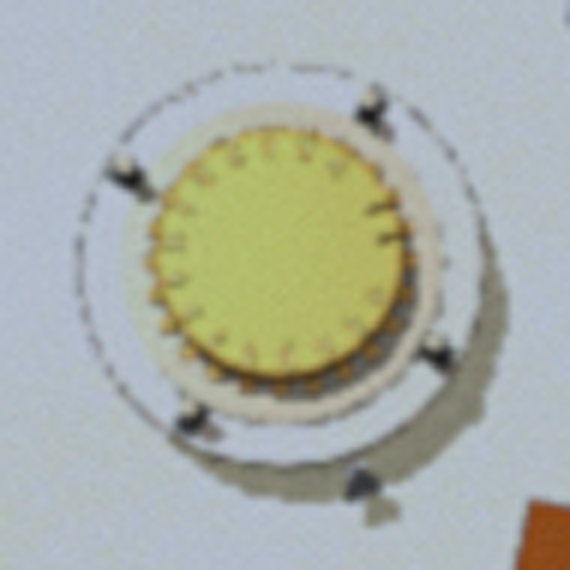

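View pics/cr.png

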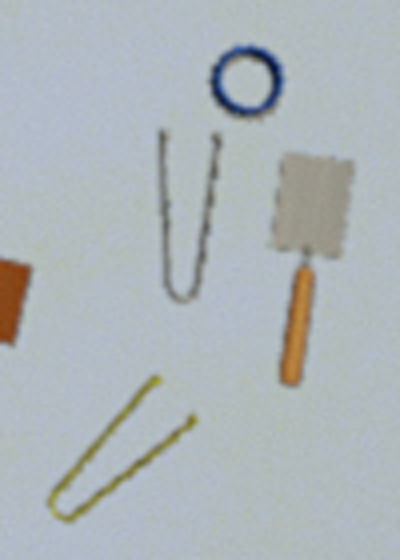

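View pics/cs.png

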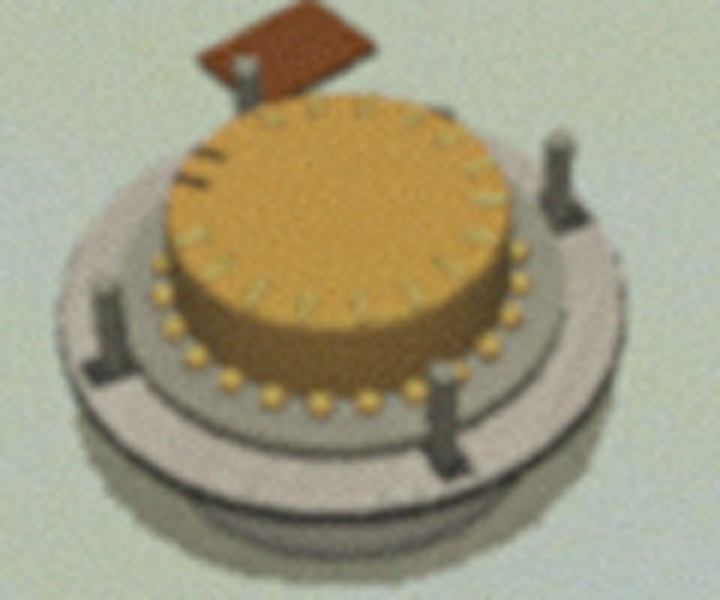

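The crop confirms it: the steel-grey crimper has its tips at about (341,188) and (354,190), with the bow at (345,230). The ticks are near (269,170) and (270,175), and the pointer's arrow head is near (265,216).

```bash
python3 - <<'E'
from h import *
t=cam("top")
hsv=cv2.cvtColor(t["pixels"],cv2.COLOR_RGB2HSV)
# disc rim & cake
m=((hsv[...,0]>18)&(hsv[...,0]<40)&(hsv[...,1]>90)).astype(np.uint8); m[:, :215]=0;m[:,285:]=0;m[:140]=0;m[205:]=0
n,l,st,ce=cv2.connectedComponentsWithStats(m); k=1+np.argmax(st[1:,4]);print("cake",st[k],ce[k],plane(t,ce[k],.128))
g=t["pixels"].max(2).astype(int)
print(g[165:180,262:276])
def cen(x0,y0,w,h,th):
    p=g[y0:y0+h,x0:x0+w]; wt=np.clip(th-p,0,None).astype(float);ys,xs=np.mgrid[y0:y0+h,x0:x0+w]
    return np.array([(xs*wt).sum()/wt.sum(),(ys*wt).sum()/wt.sum()])
print("pointer",plane(t,[[205+362/6,135+483/6]],.058))
for nm,(a,b) in dict(p1=(374,100),p2=(124,165),p3=(190,420),p4=(437,350)).items(): print(nm,plane(t,[[205+a/6,135+b/6]],.125))
print("ticks",plane(t,[[205+382/6,135+208/6],[205+392/6,135+238/6]],.128))
q=[[300+163/4,155+133/4],[300+217/4,155+138/4],[300+182/4,155+298/4]]
c=plane(t,q,.012);print("crimper",c,np.linalg.norm(c[0]-c[1]),np.linalg.norm((c[0]+c[1])/2-c[2]))
E
```

```text
cake [ 230  156   44   45 1408] [251.12002841 177.18394886] [[0.58725547 0.0808209  0.128     ]]
[[107 107 108 106 106 100  95 102 103 104 105 104 103 108]
 [107 108 106 106 106 106 105 100  95  97 106 104 106 108]
 [106 106 108 106 107 108 106  96  86  98 106 106 105 104]
 [107 107 108 108 103  96  93  85  77  89 104 105 105 107]
 [108 107 107 103  90  75  70  69  67  79 101 107 107 107]
 [108 106 105  98  85  80  88  97  94  91  98 102 106 107]
 [106 108 106 106 101 103 105 107 102  90  88  95 103 108]
 [108 106 106 108 107 107 106 108 103  89  81  96 103 105]
 [107 107 108 105 107 104 101  98  93  81  69  90  99 103]
 [107 108 107 107 105  98  83  70  70  63  54  74 100 109]
 [108 106 107 106 105  97  82  80  93  86  64  75 102 108]
 [106 107 106 107 106 104 103 103 108  96  69  74  96 105]
 [106 108 106 106 106 106 107 107 106  94  69  73  91 103]
 [108 108 107 108 107 106 108 107 108  93  74  78  94 105]
 [107 108 106 106 106 107 106 108 107  94  66  65  80 102]]
pointer [[0.46019621 0.03171559 0.058     ]]
p1 [[0.67575911 0.02613492 0.125     ]]
p2 [[0.6379621  0.16833694 0.125     ]]
p3 [[0.49258105 0.12918376 0.125     ]]
p4 [[ 0.53287348 -0.00997882  0.125     ]]
ticks [[0.61319494 0.02138466 0.128     ]
 [0.59608782 0.01566885 0.128     ]]
crimper [[ 0.56365888 -0.24497393  0.012     ]
 [ 0.55924745 -0.29423168  0.012     ]
 [ 0.41266521 -0.26053132  0.012     ]] 0.04945489510167138 0.1490642339762441
```

```bash
cat >> h.py <<'E'
def cloud(i):
    v,u=np.mgrid[0:384,0:512]; z=i["range_z"]
    P=np.stack([(u-i["cx"])/i["f"]*z,(v-i["cy"])/i["f"]*z,z],-1)@i["R"].T+np.array(i["eye"])
    P[z<=0]=np.nan; return P
E
python3 - <<'E'
from h import *
for n in("top","scene"):
    t=cam(n);P=cloud(t)
    near=np.hypot(P[...,0]-.585,P[...,1]-.08)
    ck=(P[...,2]>.122)&(P[...,2]<.14)&(near<.09)
    ys,xs=np.nonzero(ck); (c,r,_)=0,0,0
    Q=P[ck]; c,r=cv2.minEnclosingCircle(Q[:,:2].astype(np.float32));print(n,"cake z",np.median(Q[:,2]),"circ",c,r,"mean",Q[:,:2].mean(0))
    d=(np.abs(P[...,2]-.075)<.006)&(near<.14);c,r=cv2.minEnclosingCircle(P[d][:,:2].astype(np.float32));print("disc",np.median(P[d][:,2]),c,r)
    pn=((P[...,2]>.1)&(near>.088)&(near<.125)).astype(np.uint8)
    k,l,st,ce=cv2.connectedComponentsWithStats(pn)
    for j in range(1,k):
        if st[j,4]<3: continue
        q=P[l==j];q=q[q[:,2]>q[:,2].max()-.012] if n=="scene" else q
        print("pin",ce[j],st[j,4],q.mean(0),q[:,2].max(),np.degrees(np.arctan2(q[:,1].mean()-.079,q[:,0].mean()-.585)))
    cr=(P[...,2]>.006)&(P[...,2]<.03)&(P[...,0]>.38)&(P[...,0]<.6)&(P[...,1]<-.21)&(P[...,1]>-.31)
    print("crimp",cr.sum(),P[cr].mean(0) if cr.any() else 0)
    # dark ticks on cake top
    g=t["pixels"].max(2).astype(int); D=(np.abs(P[...,2]-.128)<.008)&(near<.067)&(g<np.median(g[ck])*.8)
    q=plane(t,np.argwhere(D)[:,::-1],.128) if D.any() else None
    print("ticks",D.sum(),q.mean(0) if q is not None else 0)
o=get_obs();print(R.from_rotvec(o["tool_rot"]).as_matrix().round(3))
E
```

```text
top cake z 0.12718645759146519 circ (0.5894278287887573, 0.08054617047309875) 0.07174880057573318 mean [0.5884578  0.08069572]
disc 0.07483352858410974 (0.5894880294799805, 0.08066805452108383) 0.12036531418561935
pin [266.  151.5] 12 [0.67709154 0.03067416 0.12130191] 0.12678267739035043 -27.688634087597702
pin [225.75       162.58333333] 12 [0.63839566 0.16845825 0.12089886] 0.12728356870498536 59.16794949723687
pin [277.  191.8] 10 [ 0.5381778  -0.00718265  0.12399017] 0.12702565851507863 -118.51480369050813
pin [236.22222222 202.66666667] 9 [0.50062398 0.13089762 0.12319519] 0.13037623743122384 148.40534877777355
crimp 117 [ 0.50084833 -0.2674009   0.01222338]
ticks 42 [0.54618878 0.05574479 0.128     ]
scene cake z 0.12780746964838785 circ (0.5830242037773132, 0.08770576864480972) 0.0840991735458374 mean [0.59781914 0.08374689]
disc 0.07480151277832525 (0.5945867896080017, 0.07997148483991623) 0.12178220599889755
pin [220.25641026 179.07692308] 39 [ 0.54444653 -0.00711669  0.12175319] 0.12648481951240187 -115.21635891803068
pin [272.27906977 191.69767442] 43 [0.5057239  0.13181041 0.12077526] 0.12549584887368292 146.3301151698727
pin [197.0625 215.75  ] 48 [0.68279074 0.03112525 0.12148924] 0.12676738182607772 -26.084671888203705
pin [253.     230.3125] 48 [0.6453337  0.16970291 0.12219462] 0.12730559865732038 56.36897299865351
crimp 227 [ 0.49724923 -0.26730896  0.01137237]
ticks 12 [0.60626208 0.02161302 0.128     ]
[[-0.    -0.962  0.272]
 [-0.     0.272  0.962]
 [-1.     0.    -0.   ]]
```

Estimates:

| Item | Estimate |
|---|---|
| Axis | about (0.589, 0.081), from disc and cake circles (r 120 and 72 mm, as given) |
| Pointer | about 200.8° |
| Ticks | about −75° |
| Turn needed | about 84.5° clockwise |

I'll grip the near-left pin at about (0.500, 0.131), which is at 150°, and carry it round the arc.

```bash
cat >> h.py <<'E'
def go(xy,z,yaw=None):
    o=get_obs();M=R.from_rotvec(o["tool_rot"]).as_matrix();d=np.array([*xy,z])-o["eef_pos"]
    y0=np.degrees(np.arctan2(M[1,2],M[0,2]))
    print("t",o["time"].round(2),"tcp",o["eef_pos"].round(4),"jaw yaw",y0.round(2),"tool x",M[:,0].round(3))
    print("shift cm",(M.T@d*100).round(2),"turn x deg",None if yaw is None else -(yaw-y0), "w mm",(o["grip_width"]*88).round(2),"q",o["qpos"].round(2))
E
python3 -c "
from h import *
go((.5004,.1312),.18,60.3)"
```

```text
Traceback (most recent call last):
  File "h.py", line 25, in go
    print("t",o["time"].round(2),"tcp",o["eef_pos"].round(4),"jaw yaw",y0.round(2),"tool x",M[:,0].round(3))
              ^^^^^^^^^^^^^^^
AttributeError: 'float' object has no attribute 'round'
```

>>> apply_moves --targets '[[[0,-3.18,-2.94],[0,0,0]],[[0,-3.18,-2.94],[0,0,0]],[[0,-3.18,-2.94],[0,0,0]],[[0,-3.18,-2.94],[0,0,0]],[[0,-3.18,-2.94],[0,0,0]],[[0,-3.18,-2.94],[0,0,0]],[[0,-3.18,-2.94],[0,0,0]],[[0,-3.18,-2.94],[0,0,0]],[[0,-3.18,-2.94],[0,0,0]],[[0,-3.18,-2.94],[0,0,0]]]' --claw 130 --force 5

```text
time: 1.35
eef_pos: [0.4104, 0.2785, 0.2255]
tool_rot: [-1.004, 1.326, 1.004]
force: [0.5, 0.6, 0.5]
grip_width: 0.491
```

>>> apply_moves --targets '[[[0,-3.18,-2.94],[0,0,0]],[[0,-3.18,-2.94],[0,0,0]],[[0,-3.18,-2.94],[0,0,0]],[[0,-3.18,-2.94],[0,0,0]],[[0,0,0],[7,0,0]],[[0,0,0],[7,0,0]],[[0,0,0],[0,0,0]],[[0,0,0],[0,0,0]]]'

```text
time: 2.15
eef_pos: [0.5001, 0.1322, 0.2252]
tool_rot: [-0.82, 1.41, 0.82]
force: [0.4, -1.1, 0.2]
grip_width: 0.488
```

```bash
python3 -c "
from h import *
go((.5004,.1312),.16,60.3)
t=cam('top');crop(t,205,135,95,95,6,'a1.png')"
```

```text
Traceback (most recent call last):
  File "h.py", line 25, in go
    print("t",o["time"].round(2),"tcp",o["eef_pos"].round(4),"jaw yaw",y0.round(2),"tool x",M[:,0].round(3))
              ^^^^^^^^^^^^^^^
AttributeError: 'float' object has no attribute 'round'
```

```bash
sed -i 's/o\["time"\].round(2)/round(float(o["time"]),2)/; s/(o\["grip_width"\]\*88).round(2)/round(float(o["grip_width"])*88,2)/' h.py; python3 -c "
from h import *
go((.5004,.1312),.103,60.3)
t=cam('scene');crop(t,150,50,200,200,3,'a1.png')"
```

```text
t 2.15 tcp [0.5001 0.1322 0.2252] jaw yaw 60.36 tool x [ 0.  0. -1.]
shift cm [12.22 -0.08 -0.07] turn x deg 0.06150131536092118 w mm 42.96 q [ 0.21 -0.04  1.94 -0.    1.24 -0.84]
```

View pics/a1.png

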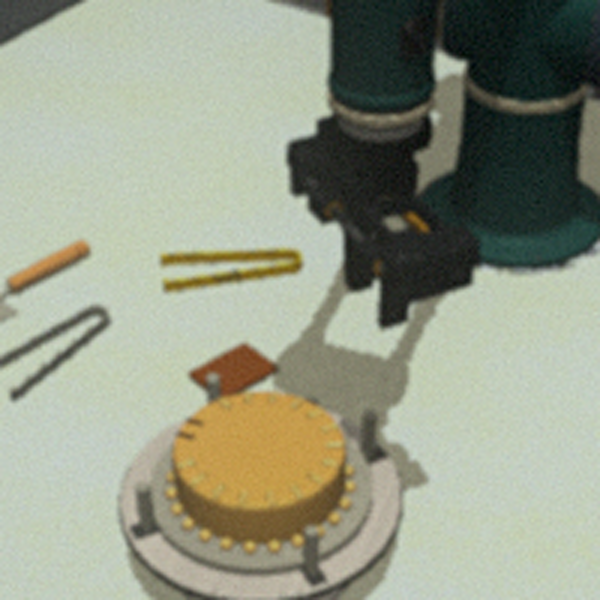

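>>> apply_moves --targets '[[[3,0,0],[0,0,0]],[[3,-0.08,-0.07],[0,0,0]],[[3,0,0],[0,0,0]],[[2,0,0],[0,0,0]],[[1.2,0,0],[0,0,0]],[[0,0,0],[0,0,0]]]'

```text
time: 2.8
eef_pos: [0.4989, 0.1312, 0.1015]
tool_rot: [-0.819, 1.414, 0.821]
force: [0.2, 0.5, 0.2]
grip_width: 0.486
```

>>> apply_moves --targets '[[[0,0,0],[0,0,0]],[[0,0,0],[0,0,0]],[[0,0,0],[0,0,0]],[[0,0,0],[0,0,0]],[[0,0,0],[0,0,0]],[[0,0,0],[0,0,0]]]' --claw 225 --force 4

```text
time: 3.4
eef_pos: [0.5012, 0.1314, 0.1041]
tool_rot: [-0.818, 1.41, 0.818]
force: [-0.4, 0.7, 4.3]
grip_width: 0.123
```

```bash
python3 -c "
from h import *
go((.5004,.1312),.103,60.3);print(get_obs()['force'])
t=cam('scene');crop(t,150,50,200,200,3,'a2.png');print(get_obs()['force'],get_obs()['eef_pos'])"
```

```text
t 3.4 tcp [0.5012 0.1314 0.1041] jaw yaw 60.2 tool x [ 0.002  0.    -1.   ]
shift cm [ 0.11  0.06 -0.05] turn x deg -0.10350618832819691 w mm 10.86 q [ 0.21  0.08  2.06  0.    1.   -0.84]
[-0.36355898  0.72300108  4.29481081]
[-0.52502325  0.41567893  3.59203641] [0.50118016 0.13134678 0.10411335]
```

View pics/a2.png

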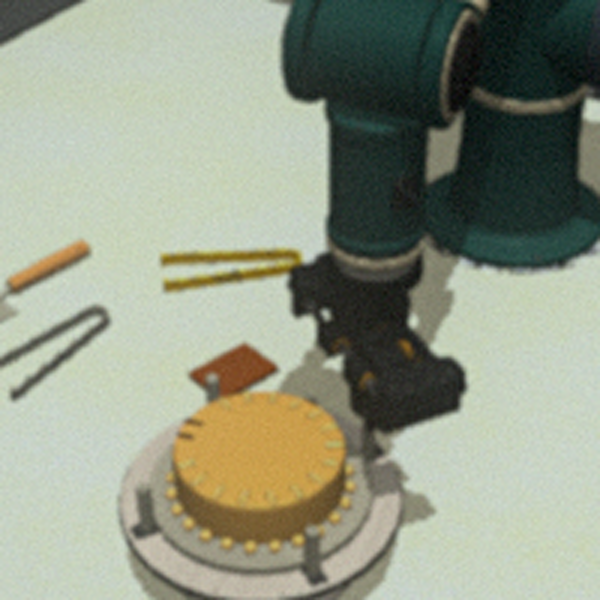

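The pin is caught between the fingers (opening about 11–12 mm). Next, half the arc.

>>> apply_moves --targets '[[[0,-0.03,0.75],[4.2,0,0]],[[0,-0.03,0.75],[4.2,0,0]],[[0,-0.03,0.75],[4.2,0,0]],[[0,-0.03,0.75],[4.2,0,0]],[[0,-0.03,0.75],[4.2,0,0]],[[0,-0.03,0.75],[4.2,0,0]],[[0,-0.03,0.75],[4.2,0,0]],[[0,-0.03,0.75],[4.2,0,0]],[[0,-0.03,0.75],[4.2,0,0]],[[0,-0.03,0.75],[4.2,0,0]]]'

```text
time: 4.45
eef_pos: [0.5578, 0.1784, 0.1039]
tool_rot: [-0.246, 1.556, 0.248]
force: [-0.7, 1.3, 5.1]
grip_width: 0.131
```

```bash
python3 -c "
from h import *
import math
o=get_obs();d=o['eef_pos'][:2]-[.589,.0807];print(np.hypot(*d),np.degrees(np.arctan2(d[1],d[0])),o['force'],o['grip_width']*88)
go((.5004,.1312),.103,60.3)
t=cam('scene');crop(t,150,100,200,200,3,'a3.png')"
```

```text
0.10258295724103253 107.70794248520293 [-0.74186763  1.31433443  5.10549306] 11.544586291098812
t 4.45 tcp [0.5578 0.1784 0.1039] jaw yaw 18.02 tool x [ 0.     0.001 -1.   ]
shift cm [ 0.09 -2.72 -6.92] turn x deg -42.283383367460445 w mm 11.54 q [ 0.27  0.2   1.92  0.    1.02 -0.05]
```

View pics/a3.png

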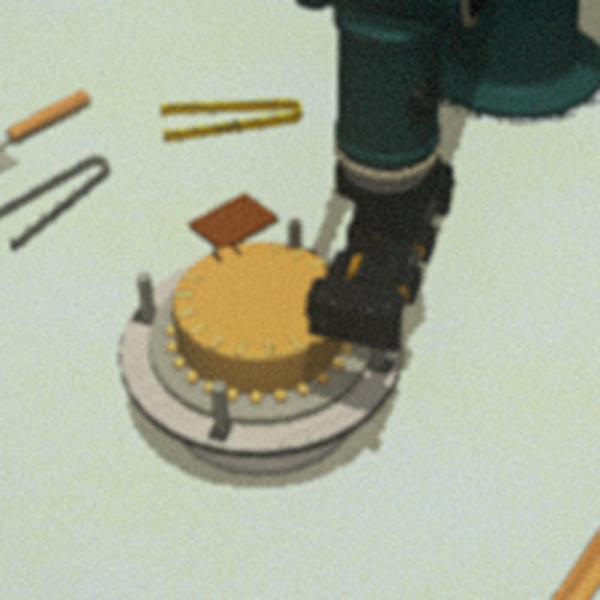

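The disc is following: the ticks are now at crop (228,252) and the radius is 102.6 mm. Second half of the arc.

>>> apply_moves --targets '[[[0,-0.03,0.75],[4.2,0,0]],[[0,-0.03,0.75],[4.2,0,0]],[[0,-0.03,0.75],[4.2,0,0]],[[0,-0.03,0.75],[4.2,0,0]],[[0,-0.03,0.75],[4.2,0,0]],[[0,-0.03,0.75],[4.2,0,0]],[[0,-0.03,0.75],[4.2,0,0]],[[0,-0.03,0.75],[4.2,0,0]],[[0,-0.03,0.75],[4.2,0,0]],[[0,-0.03,0.75],[4.2,0,0]]]'

```text
time: 5.5
eef_pos: [0.6318, 0.1754, 0.1037]
tool_rot: [0.33, 1.545, -0.324]
force: [1.4, 6.6, 0.8]
grip_width: 0.129
```

>>> apply_moves --targets '[[[0,0,0],[0,0,0]],[[0,0,0],[0,0,0]],[[0,0,0],[0,0,0]]]'

```text
time: 5.8
eef_pos: [0.6322, 0.1751, 0.1037]
tool_rot: [0.327, 1.544, -0.322]
force: [3.5, 5.2, 0.8]
grip_width: 0.134
```

>>> apply_moves --targets '[[[0,0,0],[0,0,0]],[[0,0,0],[0,0,0]],[[0,0,0],[0,0,0]],[[0,0,0],[0,0,0]],[[-3,0,0],[0,0,0]],[[-4,0,0],[0,0,0]],[[-4,0,0],[0,0,0]],[[-4,0,0],[0,0,0]],[[0,0,0],[0,0,0]]]' --claw 110

```text
time: 6.7
eef_pos: [0.6346, 0.1743, 0.2615]
tool_rot: [0.33, 1.534, -0.321]
force: [1.2, 0.8, 0.3]
grip_width: 0.565
```

```bash
python3 -c "
from h import *
o=get_obs();d=o['eef_pos'][:2]-[.589,.0807];print(np.hypot(*d),np.degrees(np.arctan2(d[1],d[0])),o['force'],o['grip_width']*88)
go((.5004,.1312),.103,60.3)
t=cam('top');crop(t,205,135,95,95,6,'a4.png')
t=cam('scene');crop(t,150,130,150,130,5,'a5.png')"
```

```text
0.10409034638488905 64.03716901242258 [1.23595341 0.80843551 0.33396441] 49.718367611410336
t 6.7 tcp [0.6346 0.1743 0.2615] jaw yaw -23.8 tool x [ 0.013  0.003 -1.   ]
shift cm [ 15.67  -9.48 -10.7 ] turn x deg -84.1042563259859 w mm 49.72 q [ 0.23  0.2   1.61 -0.    1.31  0.65]
```

View pics/a4.png

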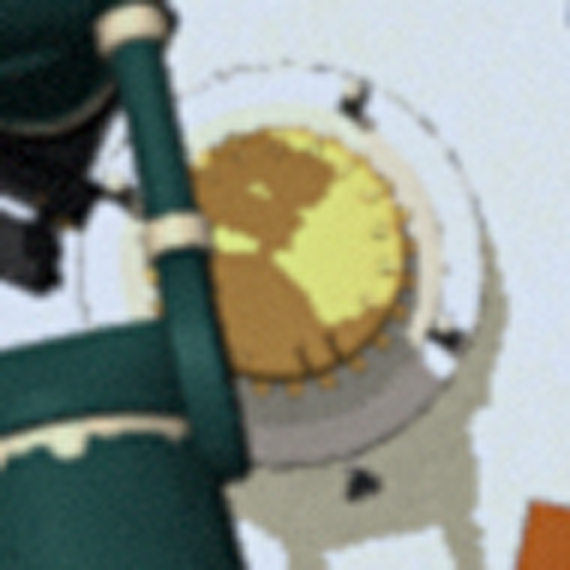

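View pics/a5.png

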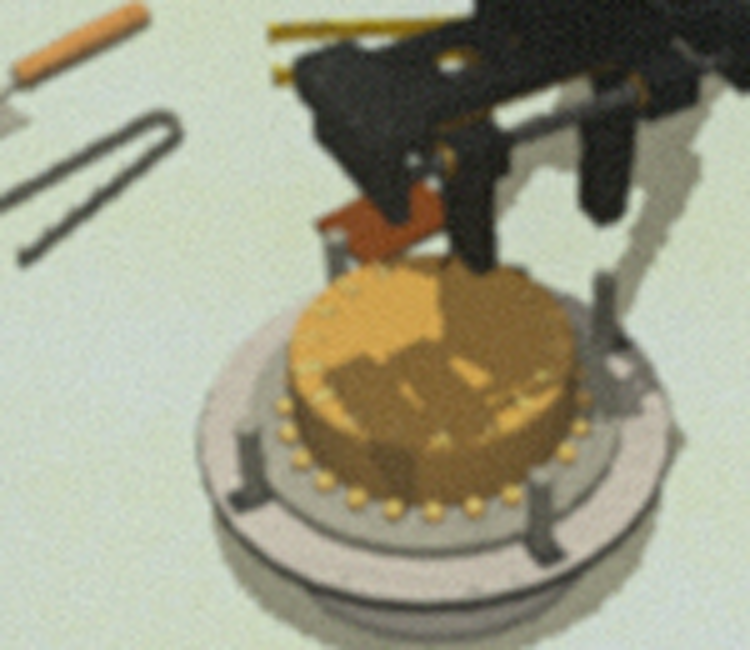

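Ticks are visible at crop (305,362) and (333,350), near the pointer's direction. I'll move off over to the crimper and measure with a clear view.

```bash
python3 -c "
from h import *
go((.4917,-.266),.2,-93.5)"
```

```text
t 6.8 tcp [0.6315 0.1736 0.2548] jaw yaw -23.8 tool x [ 0.003  0.001 -1.   ]
shift cm [  5.41 -45.87   4.94] turn x deg 69.6963582960484 w mm 49.77 q [ 0.23  0.21  1.62 -0.    1.31  0.65]
```

>>> apply_moves --targets '[[[0,-4.59,0.49],[0,0,0]],[[0,-4.59,0.49],[0,0,0]],[[0,-4.59,0.49],[0,0,0]],[[0,-4.59,0.49],[0,0,0]],[[0,-4.59,0.49],[0,0,0]],[[0,-4.59,0.49],[0,0,0]],[[0,-4.59,0.49],[0,0,0]],[[0,-4.59,0.49],[0,0,0]],[[0,-4.59,0.49],[0,0,0]],[[0,-4.59,0.49],[0,0,0]]]' --claw 55

```text
time: 7.8
eef_pos: [0.4881, -0.2671, 0.2504]
tool_rot: [0.327, 1.55, -0.325]
force: [-0.1, -0.0, -0.2]
grip_width: 0.785
```

>>> apply_moves --targets '[[[0,0,0],[7.75,0,0]],[[0,0,0],[7.75,0,0]],[[0,0,0],[7.75,0,0]],[[0,0,0],[7.75,0,0]],[[0,0,0],[7.75,0,0]],[[0,0,0],[7.75,0,0]],[[0,0,0],[7.75,0,0]],[[0,0,0],[7.75,0,0]],[[0,0,0],[7.7,0,0]],[[0,0,0],[0,0,0]]]'

```text
time: 8.8
eef_pos: [0.489, -0.2655, 0.2505]
tool_rot: [1.254, 1.184, -1.256]
force: [0.1, 0.1, -1.0]
grip_width: 0.781
```

```bash
python3 -c "
from h import *
go((.4917,-.266),.2,-93.5)
t=cam('top');crop(t,205,135,200,95,4,'b1.png');crop(t,225,150,70,80,7,'b3.png')
s=cam('scene');crop(s,110,120,180,130,4,'b2.png');crop(s,205,165,80,60,8,'b4.png')
np.savez('/tmp/im.npz',t=t['pixels'],s=s['pixels'])
"
```

```text
t 8.8 tcp [ 0.489  -0.2655  0.2505] jaw yaw -93.52 tool x [-0.004  0.002 -1.   ]
shift cm [5.04 0.29 0.05] turn x deg -0.023889260062858853 w mm 68.7 q [-0.54  0.03  1.83 -0.    1.29  1.09]
```

View pics/b1.png

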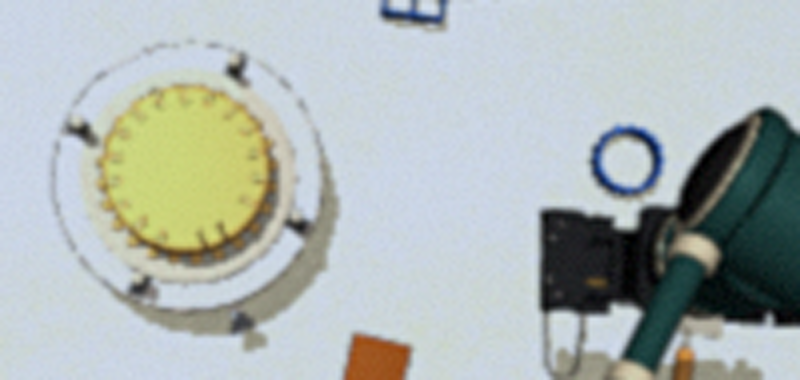

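View pics/b3.png

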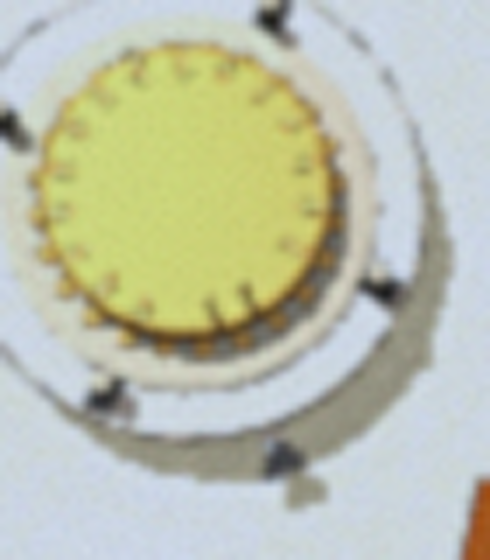

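View pics/b2.png

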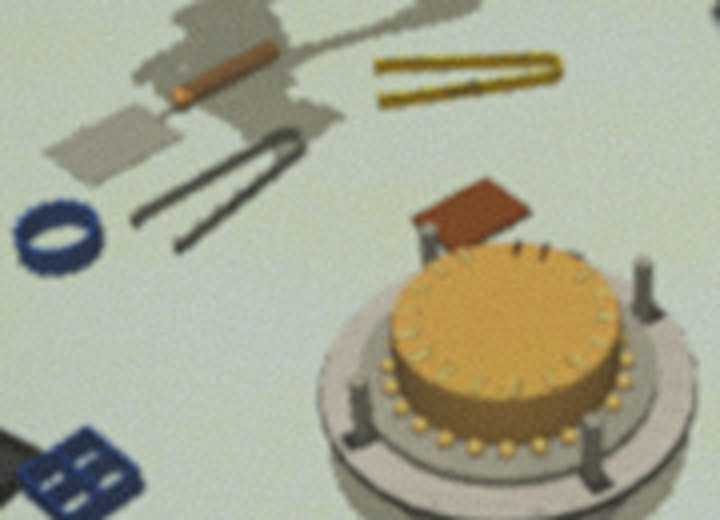

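View pics/b4.png

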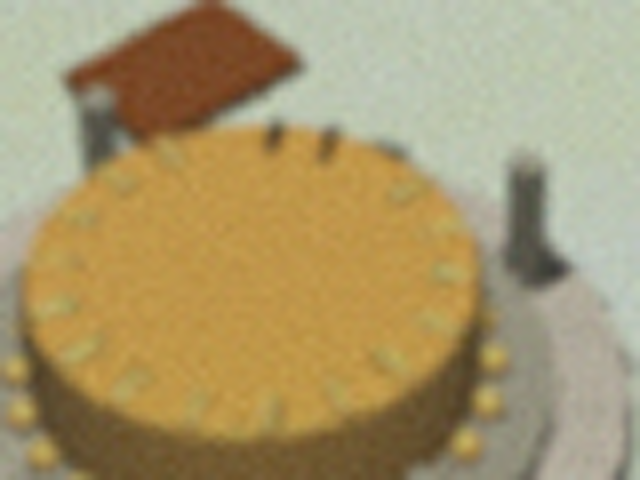

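b3 shows ticks at (214,312) and (249,297) and the arrow head around (284,458). Computing angles.

```bash
python3 - <<'E'
from h import *
t=cam("top");P=cloud(t);C=np.array([.589,.0807])
def A(p): d=p[:2]-C; return np.hypot(*d).round(4),(np.degrees(np.arctan2(d[1],d[0]))%360).round(1)
f=lambda a,b:[225+a/7-.43,150+b/7-.43]
T=plane(t,[f(214,312),f(249,297)],.128);print(T,A(T[0]),A(T[1]),A(T.mean(0)),np.linalg.norm(T[0]-T[1]))
p=plane(t,[f(284,458)],.058);print("ptr",p,A(p[0]))
# weighted pointer centroid
g=t["pixels"].max(2).astype(float);w=np.clip(60-g[210:222,258:272],0,None);v,u=np.mgrid[210:222,258:272];c=[(u*w).sum()/w.sum(),(v*w).sum()/w.sum()];p=plane(t,[c],.058);print(c,w.sum(),A(p[0]))
print(g[211:221,258:272].astype(int))
near=np.hypot(P[...,0]-C[0],P[...,1]-C[1]);pn=((P[...,2]>.1)&(near>.088)&(near<.125)).astype(np.uint8)
k,l,st,ce=cv2.connectedComponentsWithStats(pn)
q=[]
for j in range(1,k):
    if st[j,4]>4:q.append(P[l==j].mean(0));print("pin",A(q[-1]))
q=np.array(q);print(q.mean(0))
s=cam("scene")
f=lambda a,b:[205+a/8-.44,165+b/8-.44]
T=plane(s,[f(275,136),f(328,143)],.128);print("scene",T,A(T[0]),A(T[1]),A(T.mean(0)));p=plane(s,[f(394,151)],.06);print(p,A(p[0]))
E
```

```text
[[0.52949957 0.06678817 0.128     ]
 [0.53685442 0.04991918 0.128     ]] (np.float64(0.0611), np.float64(193.2)) (np.float64(0.0606), np.float64(210.6)) (np.float64(0.0601), np.float64(201.8)) 0.01840262083609367
ptr [[0.46197176 0.03240429 0.058     ]] (np.float64(0.1359), np.float64(200.8))
[np.float64(264.9268292682927), np.float64(215.30731707317074)] 205.0 (np.float64(0.1367), np.float64(200.4))
[[112  96  83  79  76  73  76  80  85  89  89  88  86  88]
 [ 74  71  80  80  79  81  78  79  85  89  90  88  87  87]
 [ 80  79  85  84  81  86  64  54  67  82  84  86  86  84]
 [ 85  86  87  87  84  78  54  44  48  62  74  85  86  89]
 [ 87  87  87  86  77  55  42  41  41  49  69  89 100 106]
 [ 88  88  90  88  72  48  39  44  43  49  74 104 125 128]
 [ 88  88  89  86  70  48  56  61  67  69  91 118 126 129]
 [100 100  99  98  89  81  96  94  84  83  88  95 103 118]
 [125 125 126 127 126 128 131 117  93  87  85  89  89 103]
 [134 133 134 134 134 135 133 116  91  85  88  86  88 104]]
pin (np.float64(0.1008), np.float64(336.8))
pin (np.float64(0.1007), np.float64(66.7))
pin (np.float64(0.1012), np.float64(246.8))
pin (np.float64(0.1019), np.float64(157.1))
[0.58866125 0.08053981 0.12018685]
scene [[0.53604991 0.04838108 0.128     ]
 [0.52914239 0.06441077 0.128     ]] (np.float64(0.062), np.float64(211.4)) (np.float64(0.062), np.float64(195.2)) (np.float64(0.0614), np.float64(203.3))
[[0.45672457 0.03862225 0.06      ]] (np.float64(0.1388), np.float64(197.6))
```

Ticks are at about 201.8° from both the ticks and the pins, and the pointer is at about 200.6°. That is about 1.3 mm off at the ticks, well inside 6 mm. Next I measure the crimper accurately from the first, unobstructed image.

```bash
python3 - <<'E'
from h import *
t=cam("top");im=cv2.imread("pics/top0.png").astype(int);g=im.max(2)
bg=cv2.medianBlur(im.max(2).astype(np.uint8),31).astype(int)
m=np.clip(bg-g-12,0,None).astype(float)
L=[];Rr=[]
for v in range(190,222):
    for a,lst in((range(336,347),L),(range(347,360),Rr)):
        a=list(a);w=m[v,a]
        if w.sum()>10: lst.append([(w*a).sum()/w.sum(),v])
for n,l in(("L",L),("R",Rr)):
    p=plane(t,l,.011); k=np.polyfit(p[:,0],p[:,1],1); res=p[:,1]-np.polyval(k,p[:,0]);print(n,len(l),"slope deg",np.degrees(np.arctan(k[0])),"rms mm",res.std()*1000,"y at .49",np.polyval(k,.49),"y .56",np.polyval(k,.56),np.polyval(k,.42))
print("rows L tip",m[184:194,338:346].astype(int).tolist())
print("R tip",m[184:194,350:358].astype(int).tolist())
print("bow",m[224:234,338:354].astype(int).tolist())
q=[[341,187.5],[354.3,188.5],[345.5,229.5]];print(plane(t,q,.011))
s=cam("scene");print(s["pixels"].shape);crop(s,135,140,60,50,10,"c2.png")
E
```

```text
L 32 slope deg 1.7804142797262812 rms mm 0.4759463010387833 y at .49 -0.24434533917198067 y .56 -0.24216945239593662 -0.2465212259480247
R 32 slope deg -8.705890514087443 rms mm 0.48556729772966845 y at .49 -0.28287112915289986 y .56 -0.2935899996111115 -0.27215225869468823
rows L tip [[0, 0, 0, 0, 0, 0, 0, 0], [0, 0, 0, 0, 0, 0, 0, 0], [0, 0, 0, 0, 0, 0, 0, 0], [0, 0, 10, 2, 0, 0, 0, 0], [0, 7, 39, 15, 0, 0, 0, 0], [0, 8, 44, 27, 2, 0, 0, 0], [0, 5, 40, 17, 0, 0, 0, 0], [0, 8, 31, 12, 0, 0, 0, 0], [0, 8, 32, 12, 0, 0, 0, 0], [0, 6, 31, 12, 0, 0, 0, 0]]
R tip [[0, 0, 0, 0, 0, 0, 0, 0], [0, 0, 0, 0, 0, 0, 0, 0], [0, 0, 0, 0, 0, 0, 0, 0], [0, 0, 0, 0, 0, 0, 0, 0], [0, 0, 0, 15, 14, 0, 0, 0], [0, 0, 1, 30, 28, 5, 0, 0], [0, 0, 0, 21, 39, 15, 0, 0], [0, 0, 0, 11, 33, 13, 0, 0], [0, 0, 0, 16, 24, 0, 0, 0], [0, 0, 0, 15, 10, 0, 0, 0]]
bow [[0, 0, 2, 26, 12, 0, 0, 0, 0, 0, 5, 34, 15, 0, 0, 0], [0, 0, 2, 30, 15, 0, 0, 0, 0, 0, 11, 34, 11, 0, 0, 0], [0, 0, 0, 24, 21, 0, 0, 0, 0, 0, 23, 28, 0, 0, 0, 0], [0, 0, 0, 6, 24, 6, 0, 0, 0, 7, 32, 20, 0, 0, 0, 0], [0, 0, 0, 0, 24, 27, 8, 0, 3, 24, 31, 12, 0, 0, 0, 0], [0, 0, 0, 0, 5, 27, 24, 15, 14, 15, 14, 4, 0, 0, 0, 0], [0, 0, 0, 0, 0, 5, 13, 14, 13, 6, 0, 0, 0, 0, 0, 0], [0, 0, 0, 0, 0, 0, 0, 0, 0, 0, 0, 0, 0, 0, 0, 0], [0, 0, 0, 0, 0, 0, 0, 0, 0, 0, 0, 0, 0, 0, 0, 0], [0, 0, 0, 0, 0, 0, 0, 0, 0, 0, 0, 0, 0, 0, 0, 0]]
[[ 0.56654725 -0.24612069  0.011     ]
 [ 0.56304955 -0.29470164  0.011     ]
 [ 0.41266907 -0.26074389  0.011     ]]
(384, 512, 3)
```

View pics/c2.png

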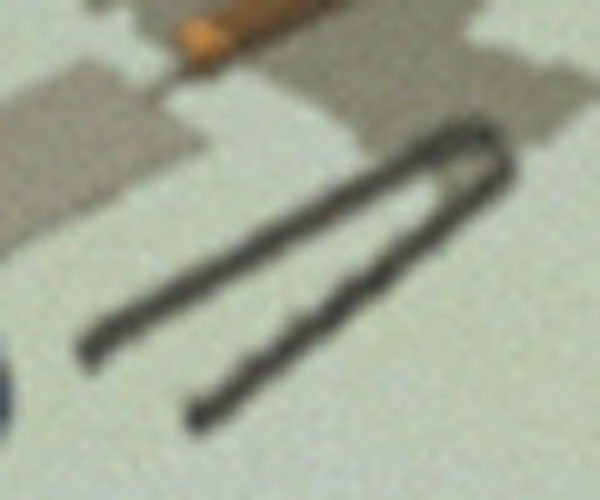

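>>> apply_moves --targets '[[[4,0.49,-0.19],[0,0,0]],[[4,0,0],[0,0,0]],[[4,0,0],[0,0,0]],[[3,0,0],[0,0,0]],[[2,0,0],[0,0,0]],[[0,0,0],[0,0,0]],[[0,0,0],[0,0,0]]]' --claw 70

```text
time: 9.8
eef_pos: [0.4955, -0.2646, 0.0834]
tool_rot: [1.254, 1.18, -1.254]
force: [0.2, -0.7, 1.3]
grip_width: 0.727
```

```bash
python3 -c "
from h import *
go((.494,-.2639),.019,-93.5)
s=cam('scene');crop(s,110,80,140,120,5,'d1.png');print(get_obs()['eef_pos'])"
```

```text
t 9.8 tcp [ 0.4955 -0.2646  0.0834] jaw yaw -93.47 tool x [-0.  0. -1.]
shift cm [ 6.44 -0.15 -0.06] turn x deg 0.028054967065116898 w mm 64.0 q [-0.53  0.18  1.98 -0.    0.98  1.1 ]
[ 0.49631871 -0.26509608  0.0844812 ]
```

View pics/d1.png

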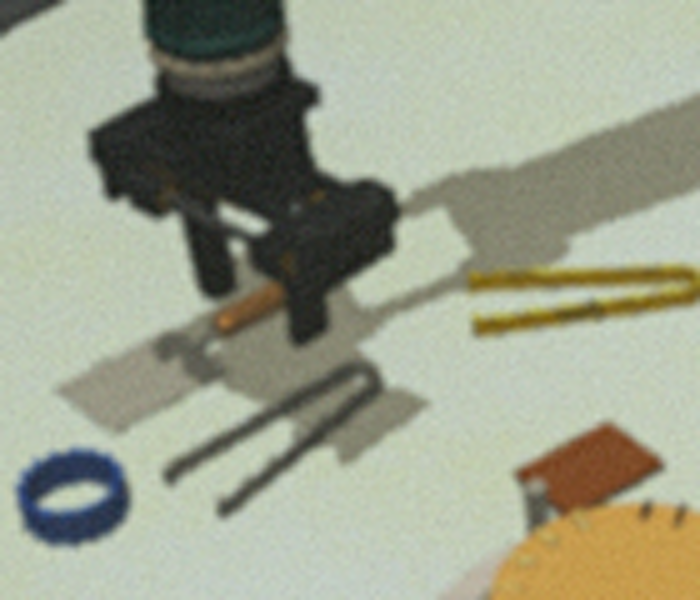

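The open gripper stands over the steel crimper (crop (180–380, 365–510)), with the yellow one well off to the right. Descending.

>>> apply_moves --targets '[[[2,0,0],[0,0,0]],[[2,-0.1,0],[0,0,0]],[[1.4,0,0],[0,0,0]],[[1,0,0],[0,0,0]],[[0,0,0],[0,0,0]],[[0,0,0],[0,0,0]]]'

```text
time: 10.45
eef_pos: [0.4949, -0.2648, 0.0198]
tool_rot: [1.254, 1.179, -1.254]
force: [0.1, 0.3, 0.8]
grip_width: 0.722
```

```bash
python3 -c "
from h import *
go((.494,-.2639),.019,-93.5);print(get_obs()['force'])
s=cam('scene');crop(s,110,100,120,100,6,'d2.png')
t=cam('top');crop(t,320,165,80,80,7,'d3.png')
go((.494,-.2639),.019,-93.5)"
```

```text
t 10.45 tcp [ 0.4949 -0.2648  0.0198] jaw yaw -93.5 tool x [ 0.001 -0.    -1.   ]
shift cm [ 0.08 -0.1  -0.08] turn x deg 0.003206543130119144 w mm 63.54 q [-0.54  0.26  2.02  0.    0.85  1.1 ]
[0.10308488 0.30133932 0.80213536]
t 10.55 tcp [ 0.4952 -0.265   0.0202] jaw yaw -93.5 tool x [ 0.002 -0.001 -1.   ]
shift cm [ 0.12 -0.13 -0.1 ] turn x deg -0.00046026777523877627 w mm 63.68 q [-0.54  0.26  2.02 -0.    0.85  1.1 ]
```

View pics/d2.png

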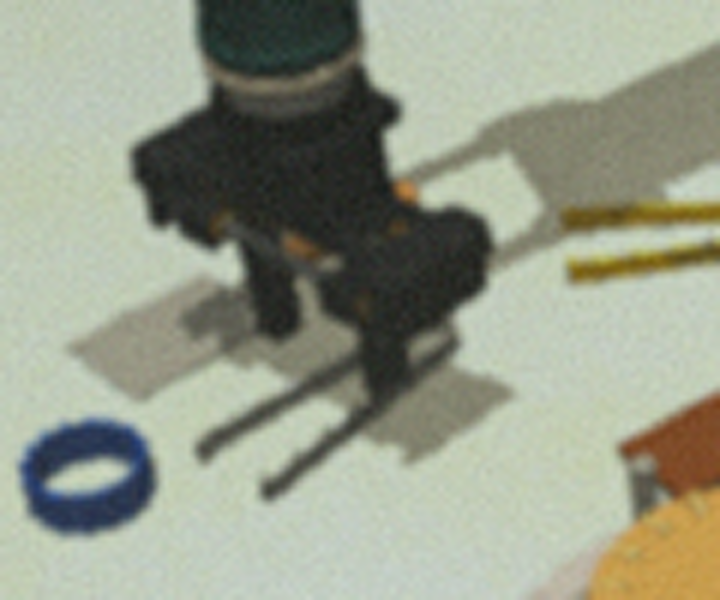

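View pics/d3.png

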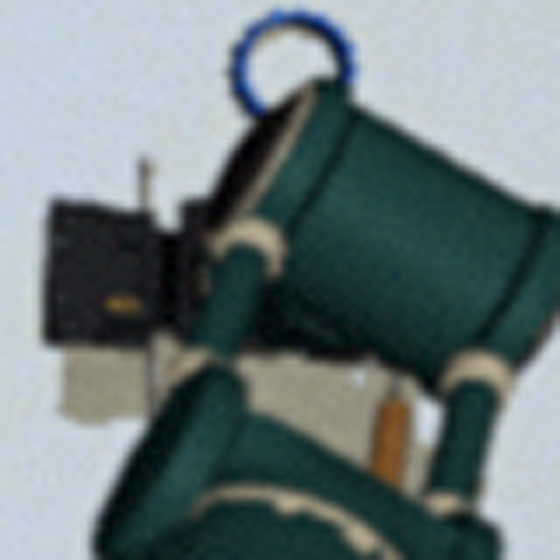

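The fingers straddle both arms. Closing to 29 mm (claw 171).

>>> apply_moves --targets '[[[0.1,-0.08,-0.08],[0,0,0]],[[0,0,0],[0,0,0]],[[0,0,0],[0,0,0]],[[0,0,0],[0,0,0]],[[0,0,0],[0,0,0]],[[0,0,0],[0,0,0]],[[0,0,0],[0,0,0]],[[0,0,0],[0,0,0]]]' --claw 171 --force 25

```text
time: 11.35
eef_pos: [0.4936, -0.2636, 0.0182]
tool_rot: [1.254, 1.18, -1.254]
force: [0.4, 0.7, 0.5]
grip_width: 0.328
```

```bash
python3 -c "
from h import *
go((.494,-.2639),.019,-93.5);print(get_obs()['force'])
s=cam('scene');crop(s,110,100,120,100,6,'e2.png')"
```

```text
t 11.35 tcp [ 0.4936 -0.2636  0.0182] jaw yaw -93.5 tool x [-0.  0. -1.]
shift cm [-0.08  0.04  0.02] turn x deg -0.0020406594768189734 w mm 28.84 q [-0.54  0.26  2.03 -0.    0.85  1.1 ]
[0.38024949 0.72675623 0.49525623]
```

View pics/e2.png

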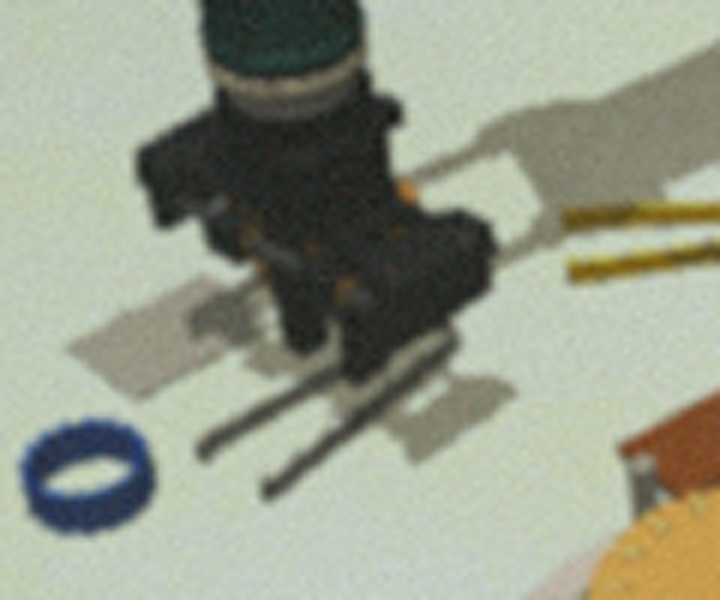

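The fingers seem to have closed above the arms: the arms' gap is unchanged and the finger shadows stand apart. I'll check where the fingertips really are.

```bash
python3 -c "
from h import *
s=cam('scene');P=cloud(s);o=get_obs();M=R.from_rotvec(o['tool_rot']).as_matrix();T=o['eef_pos']
for z in (0,.014,.019,-.005):
  for k in (.0145,-.0145):
    p=T+M[:,0]*z+M[:,2]*k; print(z,k,p.round(4),((proj(s,p)-[110,100])*6).round(0))
for (a,b) in ((360,375),(360,365),(350,350),(305,345),(300,330),(330,400)):
  print(a,b,P[100+b//6,110+a//6].round(4))
sub=P[150:166,155:185];
L=(np.abs(P[...,0]-T[0])<.03)&(np.abs(P[...,1]-T[1])<.06)
Q=P[L];print(np.histogram(Q[:,2],bins=np.arange(-.01,.1,.005)))
"
```

```text
0 0.0145 [ 0.4928 -0.2781  0.0182] [[320. 370.]]
0 -0.0145 [ 0.4945 -0.2492  0.0182] [[360. 392.]]
0.014 0.0145 [ 0.4928 -0.2781  0.0042] [[324. 391.]]
0.014 -0.0145 [ 0.4945 -0.2492  0.0042] [[363. 413.]]
0.019 0.0145 [ 0.4928 -0.2781 -0.0008] [[325. 399.]]
0.019 -0.0145 [ 0.4945 -0.2492 -0.0008] [[364. 421.]]
-0.005 0.0145 [ 0.4928 -0.2781  0.0232] [[319. 362.]]
-0.005 -0.0145 [ 0.4945 -0.2492  0.0232] [[358. 384.]]
360 375 [ 0.5051 -0.2346  0.0445]
360 365 [ 0.5021 -0.2365  0.0494]
350 350 [ 0.5084 -0.2368  0.0608]
305 345 [ 0.5034 -0.2775  0.0435]
300 330 [ 0.4992 -0.2808  0.047 ]
330 400 [ 4.904e-01 -2.768e-01  1.000e-04]
(array([  3, 170, 180,  41,  36,   4,   0,   1,   8,  18,  24,  14,  21,
        14,  17,  14,  14,  14,   9,   4,   4]), array([-0.01 , -0.005,  0.   ,  0.005,  0.01 ,  0.015,  0.02 ,  0.025,
        0.03 ,  0.035,  0.04 ,  0.045,  0.05 ,  0.055,  0.06 ,  0.065,
        0.07 ,  0.075,  0.08 ,  0.085,  0.09 ,  0.095]))
```

Range data puts the finger bottoms at about z 0.031, not 0.004, so the stated fingertip offset doesn't hold: the tips sit about 27 mm higher relative to the reported TCP. I'll reopen and lower in measured steps.

>>> apply_moves --targets '[[[0,0,0],[0,0,0]],[[0,0,0],[0,0,0]],[[0,0,0],[0,0,0]],[[0,0,0],[0,0,0]],[[0,0,0],[0,0,0]],[[0.5,0,0],[0,0,0]],[[0.5,0,0],[0,0,0]],[[0,0,0],[0,0,0]]]' --claw 70

```text
time: 12.25
eef_pos: [0.4928, -0.2631, 0.007]
tool_rot: [1.254, 1.182, -1.255]
force: [0.2, -0.1, -0.3]
grip_width: 0.719
```

```bash
cat >> h.py <<'E'
def fz(n):
    s=cam('scene');P=cloud(s);o=get_obs();T=o['eef_pos']
    L=(np.abs(P[...,0]-T[0])<.03)&(np.abs(P[...,1]-T[1])<.065)
    z=P[L][:,2];print(T.round(4),o['force'].round(1),o['grip_width']*88);print(np.histogram(z,bins=np.arange(.012,.06,.003)))
    x,y=110,100;crop(s,x,y,120,100,6,n)
E
python3 -c "
from h import *
fz('f1.png')"
```

```text
[ 0.493  -0.2633  0.0074] [-0.2 -0.7  0.4] 64.09861180584647
(array([16, 10,  1,  5, 11, 10, 13, 13, 12, 16,  8, 14,  7,  7, 11]), array([0.012, 0.015, 0.018, 0.021, 0.024, 0.027, 0.03 , 0.033, 0.036,
       0.039, 0.042, 0.045, 0.048, 0.051, 0.054, 0.057]))
```

View pics/f1.png

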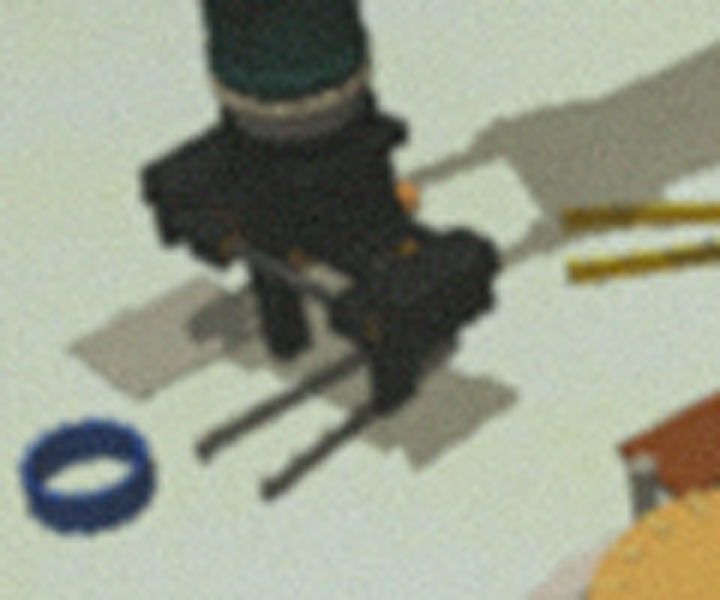

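>>> apply_moves --targets '[[[0.4,0,0],[0,0,0]],[[0.4,0,0],[0,0,0]],[[0.4,0,0],[0,0,0]],[[0,0,0],[0,0,0]]]'

```text
time: 12.7
eef_pos: [0.493, -0.2633, -0.0046]
tool_rot: [1.254, 1.181, -1.255]
force: [-0.1, -1.0, -0.3]
grip_width: 0.73
```

```bash
python3 -c "
from h import *
fz('f2.png')"
```

```text
[ 0.4932 -0.2634 -0.0043] [0.1 0.3 1.4] 64.19353682904028
(array([32, 20, 13, 10, 10, 13, 11, 10, 14,  7,  6, 10,  7,  7,  6]), array([0.012, 0.015, 0.018, 0.021, 0.024, 0.027, 0.03 , 0.033, 0.036,
       0.039, 0.042, 0.045, 0.048, 0.051, 0.054, 0.057]))
```

View pics/f2.png

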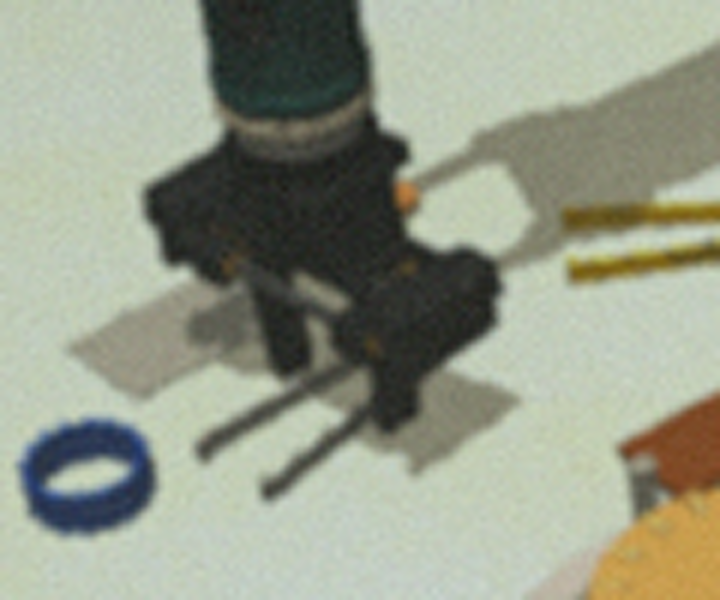

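No contact force yet. The finger now reaches below the arm's top edge; 4 mm more, then close.

>>> apply_moves --targets '[[[0.2,0,0],[0,0,0]],[[0.2,0,0],[0,0,0]],[[0,0,0],[0,0,0]]]'

```text
time: 13.05
eef_pos: [0.4935, -0.2636, -0.008]
tool_rot: [1.254, 1.18, -1.254]
force: [0.9, -0.1, -0.1]
grip_width: 0.722
```

>>> apply_moves --targets '[[[0,0,0],[0,0,0]],[[0,0,0],[0,0,0]],[[0,0,0],[0,0,0]],[[0,0,0],[0,0,0]],[[0,0,0],[0,0,0]],[[0,0,0],[0,0,0]],[[0,0,0],[0,0,0]]]' --claw 171 --force 25

```text
time: 13.75
eef_pos: [0.4937, -0.2637, -0.0077]
tool_rot: [1.254, 1.18, -1.254]
force: [-0.6, 0.6, 0.6]
grip_width: 0.332
```

```bash
python3 -c "
from h import *
fz('f3.png')"
```

```text
[ 0.4937 -0.2637 -0.0077] [ 0.1 -0.2  0.5] 29.46703352130608
(array([20, 13, 13, 13,  9, 11,  8, 10,  8,  8,  8,  9,  6, 10,  8]), array([0.012, 0.015, 0.018, 0.021, 0.024, 0.027, 0.03 , 0.033, 0.036,
       0.039, 0.042, 0.045, 0.048, 0.051, 0.054, 0.057]))
```

View pics/f3.png

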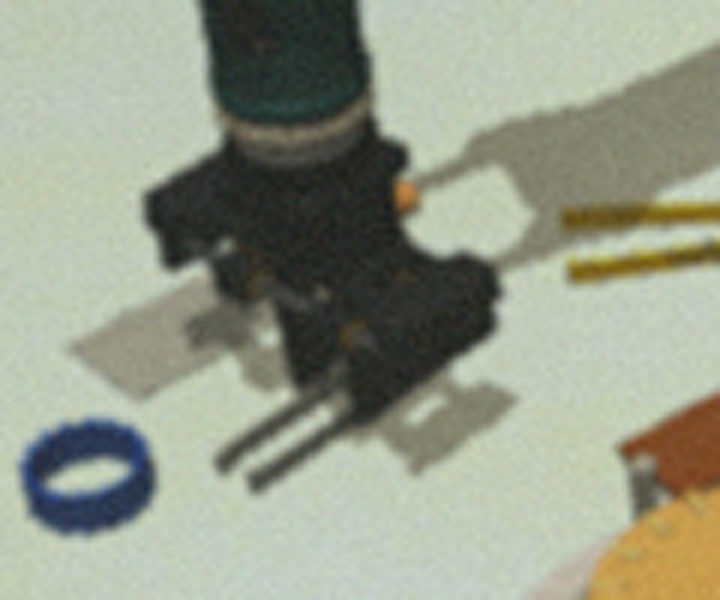

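The arms are now parallel and the gap is squeezed (tips at crop (222,465) and (256,487)). Lifting.

>>> apply_moves --targets '[[[-1,0,0],[0,0,0]],[[-2,0,0],[0,0,0]],[[-2.5,0,0],[0,0,0]],[[-2.5,0,0],[0,0,0]],[[-2.5,0,0],[0,0,0]],[[-2.5,0,0],[0,0,0]],[[-2.5,0,0],[0,0,0]],[[-2.5,0,0],[0,0,0]],[[-2,0,0],[0,0,0]],[[0,0,0],[0,0,0]]]'

```text
time: 14.8
eef_pos: [0.4956, -0.2649, 0.1964]
tool_rot: [1.254, 1.172, -1.251]
force: [0.1, -0.6, -0.4]
grip_width: 0.329
```

```bash
python3 -c "
from h import *
fz('g0.png')
s=cam('scene');crop(s,90,20,150,150,5,'g1.png');t=cam('top');crop(t,320,130,90,110,5,'g2.png')"
```

```text
[ 0.4946 -0.2643  0.1942] [-0.8 -0.  -1.2] 29.270084152003413
(array([0, 0, 0, 0, 0, 0, 0, 0, 0, 0, 0, 0, 0, 0, 0]), array([0.012, 0.015, 0.018, 0.021, 0.024, 0.027, 0.03 , 0.033, 0.036,
       0.039, 0.042, 0.045, 0.048, 0.051, 0.054, 0.057]))
```

View pics/g1.png

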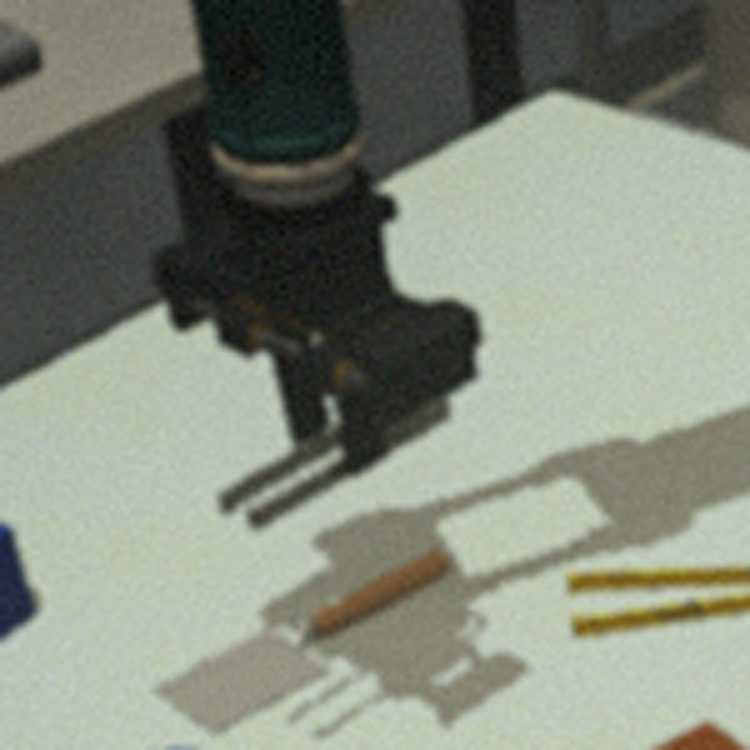

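View pics/g2.png

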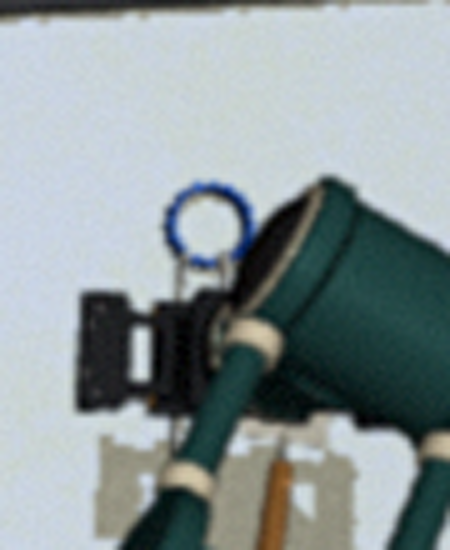

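The crimper is off the table, level and gripped (tips at crop (228,503) and (260,520)). Measuring tip height and tilt relative to the tool.

```bash
cat >> h.py <<'E'
def arms(n,u0,u1,v0,v1,zlo,zhi):
    s=cam(n);P=cloud(s);o=get_obs();M=R.from_rotvec(o['tool_rot']).as_matrix();Q=(P-o['eef_pos'])@M
    sub=np.zeros(P.shape[:2],bool);sub[v0:v1,u0:u1]=1
    m=sub&(Q[...,1]>.012)&(Q[...,1]<.09)&(np.abs(Q[...,2])<.03)&(Q[...,0]>zlo)&(Q[...,0]<zhi)
    return s,P,Q,m,o
E
python3 - <<'E'
from h import *
for n,b in(("scene",(110,200,90,150)),("top",(340,380,150,230))):
    s,P,Q,m,o=arms(n,*b,-.04,.02)
    q=Q[m];print(n,len(q))
    for sgn in(1,-1):
        a=q[q[:,2]*sgn>0]
        if len(a)<5: print(sgn,len(a));continue
        print("side z",sgn,"n",len(a),"ymax",a[:,1].max(),"x by y:",[(round(lo,3),a[(a[:,1]>=lo)&(a[:,1]<lo+.015)][:,[0,2]].mean(0).round(4).tolist()) for lo in np.arange(.015,.08,.015) if ((a[:,1]>=lo)&(a[:,1]<lo+.015)).any()])
E
```

```text
scene 211
side z 1 n 105 ymax 0.07887739932220386 x by y: [(np.float64(0.015), [-0.0156, 0.0136]), (np.float64(0.03), [-0.0159, 0.0139]), (np.float64(0.045), [-0.016, 0.0139]), (np.float64(0.06), [-0.0163, 0.0123]), (np.float64(0.075), [-0.017, 0.0116])]
side z -1 n 106 ymax 0.0786324071324057 x by y: [(np.float64(0.015), [-0.0164, -0.014]), (np.float64(0.03), [-0.0158, -0.0133]), (np.float64(0.045), [-0.0164, -0.0135]), (np.float64(0.06), [-0.0156, -0.0133]), (np.float64(0.075), [-0.0176, -0.0129])]
top 37
side z 1 n 16 ymax 0.07403543421836023 x by y: [(np.float64(0.045), [-0.0199, 0.0131]), (np.float64(0.06), [-0.0172, 0.012])]
side z -1 n 21 ymax 0.07168238304001634 x by y: [(np.float64(0.03), [-0.0169, -0.0138]), (np.float64(0.045), [-0.0179, -0.0145]), (np.float64(0.06), [-0.0184, -0.0141])]
```

```bash
python3 -c "
from h import *
go((.4665,.0313),.19,-68.2)"
```

```text
t 15.05 tcp [ 0.4925 -0.2631  0.1904] jaw yaw -93.51 tool x [-0.003  0.002 -1.   ]
shift cm [  0.09  -4.4  -29.22] turn x deg -25.3054323641431 w mm 29.12 q [-0.54  0.07  1.89 -0.    1.18  1.1 ]
```

>>> apply_moves --targets '[[[0,-0.4,-1.5],[0,0,0]],[[0,-0.5,-3.2],[0,0,0]],[[0,-0.5,-3.5],[0,0,0]],[[0,-0.5,-3.5],[0,0,0]],[[0,-0.5,-3.5],[0,0,0]],[[0,-0.5,-3.5],[0,0,0]],[[0,-0.5,-3.5],[0,0,0]],[[0,-0.5,-3.3],[0,0,0]],[[0,-0.3,-2.2],[0,0,0]],[[0,-0.2,-1.5],[0,0,0]]]'

```text
time: 16.05
eef_pos: [0.4659, 0.0329, 0.1912]
tool_rot: [1.252, 1.182, -1.254]
force: [0.8, -0.6, -0.7]
grip_width: 0.329
```

>>> apply_moves --targets '[[[0,0,0],[-5,0,0]],[[0,0,0],[-5.1,0,0]],[[0,0,0],[-5.1,0,0]],[[0,0,0],[-5.1,0,0]],[[0,0,0],[-5,0,0]],[[0,0,0],[0,0,0]],[[0,0,0],[0,0,0]]]'

```text
time: 16.75
eef_pos: [0.4667, 0.0309, 0.1916]
tool_rot: [0.925, 1.366, -0.927]
force: [0.7, 0.3, -0.8]
grip_width: 0.332
```

```bash
python3 -c "
from h import *
go((.4665,.0313),.126,-68.2)
s=cam('scene');crop(s,170,60,150,150,5,'i1.png');t=cam('top');crop(t,220,130,90,110,5,'i2.png')
go((.4665,.0313),.126,-68.2)"
```

```text
t 16.75 tcp [0.4667 0.0309 0.1916] jaw yaw -68.3 tool x [-0.001  0.    -1.   ]
shift cm [ 6.56  0.   -0.04] turn x deg -0.1000801292243807 w mm 29.2 q [ 0.01 -0.11  2.07  0.    1.18  1.2 ]
t 16.85 tcp [0.4671 0.0307 0.1918] jaw yaw -68.27 tool x [-0.001  0.    -1.   ]
shift cm [ 6.58 -0.03 -0.07] turn x deg -0.07385014973307591 w mm 29.2 q [ 0.01 -0.11  2.07  0.    1.18  1.2 ]
```

View pics/i1.png

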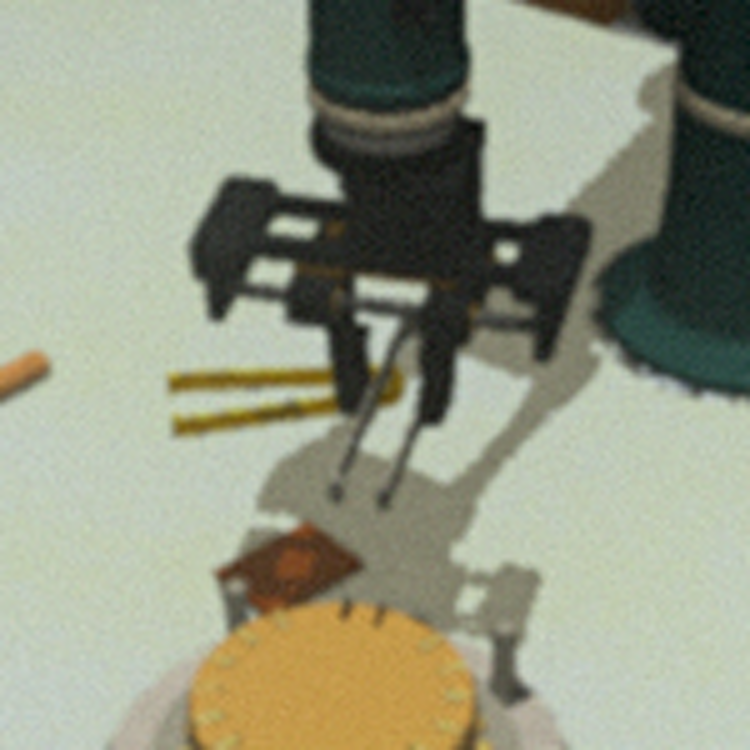

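View pics/i2.png

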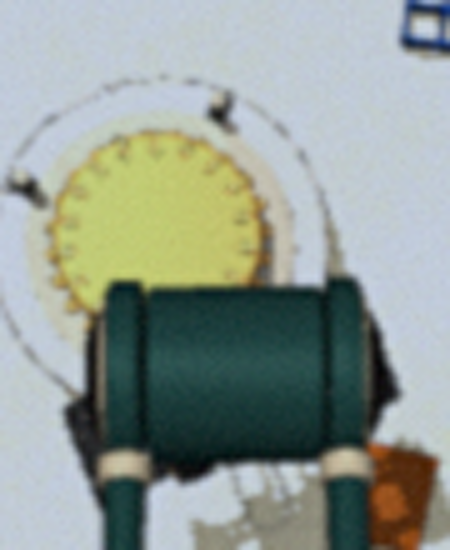

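The top camera is blocked by the wrist, but the scene camera sees both tips (335,495), (383,500) and ticks (346,609), (380,615). Going down partway and comparing in that one view, so calibration bias cancels.

>>> apply_moves --targets '[[[1,0,0],[0,0,0]],[[1.5,0,0],[0,0,0]],[[1.5,0,0],[0,0,0]],[[0.8,0,0],[0,0,0]],[[0,0,0],[0,0,0]],[[0,0,0],[0,0,0]]]'

```text
time: 17.45
eef_pos: [0.4676, 0.0305, 0.1441]
tool_rot: [0.925, 1.366, -0.925]
force: [-0.1, -0.1, -1.1]
grip_width: 0.33
```

```bash
python3 - <<'E'
from h import *
s,P,Q,m,o=arms("scene",200,300,100,200,-.035,.0)
print(o['eef_pos'].round(4),m.sum())
for sgn in(1,-1):
    k=m&(Q[...,2]*sgn>0);a=Q[k];w=P[k]
    far=a[:,1]>a[:,1].max()-.006
    print(sgn,len(a),"tool-frame end",a[:,1].max(),"tip patch tool",a[far].mean(0).round(4),"world",w[far].mean(0).round(4),"z rng",w[far][:,2].min().round(4),w[far][:,2].max().round(4),"arm z mean",a[(a[:,1]>.02)&(a[:,1]<.06)].mean(0).round(4))
crop(s,220,130,60,60,12,"j1.png");np.save("/tmp/j.npy",P)
E
```

```text
[0.468  0.0305 0.1447] 111
1 52 tool-frame end 0.07823547811058984 tip patch tool [-0.0168  0.0756  0.0126] world [0.5429 0.0469 0.1615] z rng 0.1555 0.1693 arm z mean [-0.0161  0.0418  0.0139]
-1 59 tool-frame end 0.078225177453728 tip patch tool [-0.0157  0.0751 -0.012 ] world [0.5333 0.0696 0.1604] z rng 0.1515 0.1673 arm z mean [-0.0166  0.0395 -0.0133]
```

View pics/j1.png

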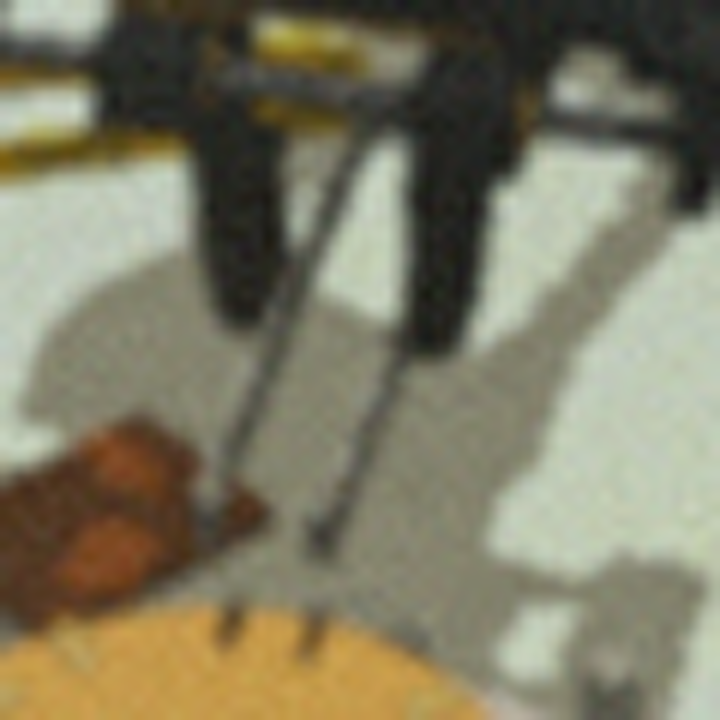

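```bash
python3 - <<'E'
from h import *
s=cam("scene");f=lambda a,b:[220+a/12-.46,130+b/12-.46]
o=get_obs();M=R.from_rotvec(o['tool_rot']).as_matrix()
zc=o['eef_pos'][2]+.0147;print("zc",zc)
T=plane(s,[f(207,523),f(321,536)],zc);K=plane(s,[f(231,625),f(313,636)],.128)
print("tips",T,np.linalg.norm(T[0]-T[1]),T.mean(0),"tool",((T-o['eef_pos'])@M).round(4))
print("ticks",K,np.linalg.norm(K[0]-K[1]),K.mean(0))
d=K.mean(0)-T.mean(0);d[2]=0;print("need in tool cm",(M.T@d*100).round(2), "tick line yaw",np.degrees(np.arctan2(*(K[1]-K[0])[[1,0]])),"tip line",np.degrees(np.arctan2(*(T[1]-T[0])[[1,0]])))
g=s["pixels"].astype(int)
sub=s["pixels"][160:190,232:252];cv2.imwrite("pics/k1.png",cv2.resize(np.clip(sub[:,:,::-1]*1.9,0,255).astype(np.uint8),None,fx=28,fy=18,interpolation=cv2.INTER_NEAREST))
E
```

```text
zc 0.15965398553579502
tips [[0.54193549 0.04713373 0.15965399]
 [0.53177555 0.06933409 0.15965399]] 0.024414756086528936 [0.53685552 0.05823391 0.15965399] tool [[-0.0146  0.0746  0.0119]
 [-0.0146  0.0734 -0.0125]]
ticks [[0.53646226 0.04822268 0.128     ]
 [0.52938294 0.06478562 0.128     ]] 0.018012434494872477 [0.5329226  0.05650415 0.128     ]
need in tool cm [-0.   -0.43  0.01] tick line yaw 113.14278962236234 tip line 114.59106916868126
```

View pics/k1.png

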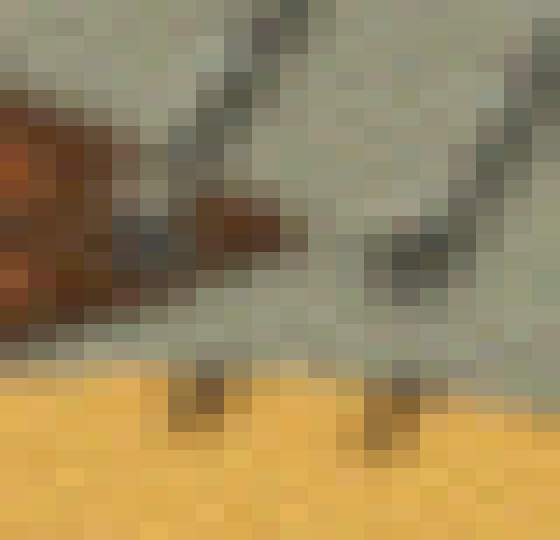

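The tips need to move back about 4 mm along the crimper. Sideways (0.1 mm) and angle (1.5°) already fit. The blob spacing of 24.4 mm less about 5.5 mm of turned-in tips gives a gap of about 18.9 mm; one count tighter brings it to about 18.

>>> apply_moves --targets '[[[0,-0.35,0],[0,0,0]],[[0.5,0,0],[0,0,0]],[[0.5,0,0],[0,0,0]],[[0.4,0,0],[0,0,0]],[[0.3,0,0],[0,0,0]],[[0.2,0,0],[0,0,0]],[[0,0,0],[0,0,0]],[[0,0,0],[0,0,0]],[[0,0,0],[0,0,0]]]' --claw 172

```text
time: 18.45
eef_pos: [0.4645, 0.0292, 0.1254]
tool_rot: [0.925, 1.365, -0.924]
force: [-0.0, 0.7, -1.1]
grip_width: 0.327
```

```bash
python3 - <<'E'
from h import *
s,P,Q,m,o=arms("scene",200,300,100,200,-.035,.0)
print(o['eef_pos'].round(4),o['grip_width']*88,o['force'],m.sum())
for sgn in(1,-1):
    k=m&(Q[...,2]*sgn>0)&(Q[...,1]>.06);a=Q[k];w=P[k]
    far=a[:,1]>a[:,1].max()-.006
    print(sgn,len(a),a[far].mean(0).round(4),"world",w[far].mean(0).round(4),"z",w[far][:,2].min().round(4),w[far][:,2].max().round(4))
crop(s,220,135,60,55,12,"l1.png");t=cam("top");crop(t,220,130,90,110,5,"l2.png")
E
```

```text
[0.4645 0.0292 0.1254] 28.40433358833506 [ 0.43055689 -0.08899399 -0.70363862] 221
1 72 [-0.0026  0.0869  0.0164] world [0.5512 0.0462 0.128 ] z 0.1257 0.13
-1 75 [-0.0033  0.0874 -0.0169] world [0.5393 0.0774 0.1287] z 0.1261 0.1313
```

View pics/l1.png

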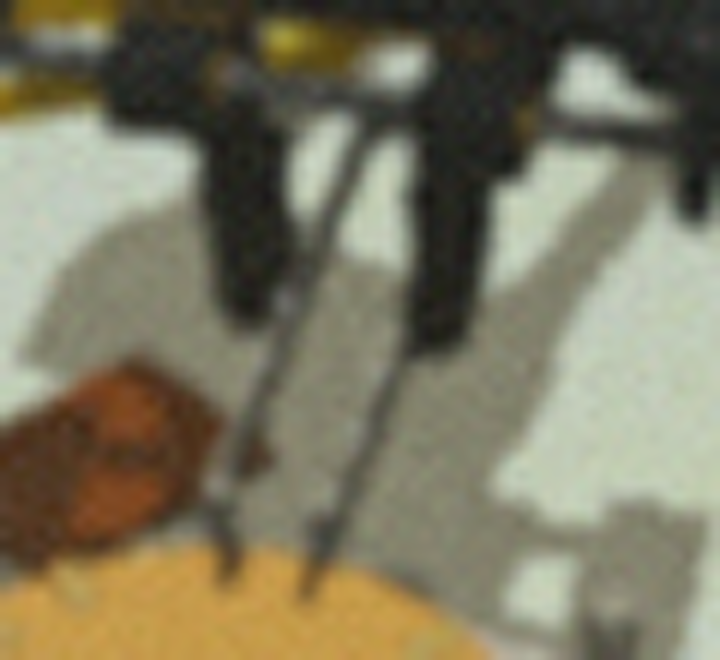

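```bash
python3 - <<'E'
from h import *
s=cam("scene")
sub=s["pixels"][168:188,232:252].astype(float);cv2.imwrite("pics/m1.png",cv2.resize(np.clip(sub[:,:,::-1]*1.9,0,255).astype(np.uint8),None,fx=28,fy=28,interpolation=cv2.INTER_CUBIC))
# heights of tip pixels from range
P=cloud(s)
for v in range(172,184): print(v,[f"{P[v,u,2]*1000:.0f}" for u in range(234,250)])
E
```

```text
172 ['13', '8', '11', '8', '148', '145', '136', '9', '-0', '-2', '1', '2', '-0', '1', '-3', '147']
173 ['8', '9', '9', '11', '147', '142', '9', '5', '1', '2', '0', '-0', '-2', '2', '145', '143']
174 ['9', '7', '10', '148', '145', '138', '6', '2', '-1', '-1', '2', '-2', '2', '-1', '144', '144']
175 ['9', '8', '9', '147', '148', '131', '-1', '0', '5', '-1', '-2', '-3', '-4', '0', '147', '140']
176 ['9', '10', '146', '149', '150', '-0', '1', '-0', '-2', '3', '0', '1', '147', '147', '144', '137']
177 ['8', '2', '5', '145', '144', '1', '1', '-2', '2', '4', '-2', '150', '146', '143', '140', '-2']
178 ['3', '-0', 'nan', '143', '140', '4', '0', '1', '-1', '1', '2', '145', '145', '144', '139', '-0']
179 ['-1', '-1', '-0', '139', '139', '1', '-0', '2', '-2', '0', '-2', '142', '141', '141', '134', '-1']
180 ['1', '2', '1', '136', '134', '0', '-5', '-4', '-0', '-1', '-1', '136', '141', '140', '-1', '3']
181 ['127', '125', '128', '126', '128', '130', '127', '128', '127', '3', '0', '137', '138', '135', '-1', '-2']
182 ['128', '129', '127', '126', '130', '130', '129', '128', '127', '125', '130', '128', '127', '130', '-0', '-1']
183 ['131', '127', '127', '129', '126', '127', '127', '127', '128', '125', '130', '131', '130', '129', '128', '126']
```

View pics/m1.png

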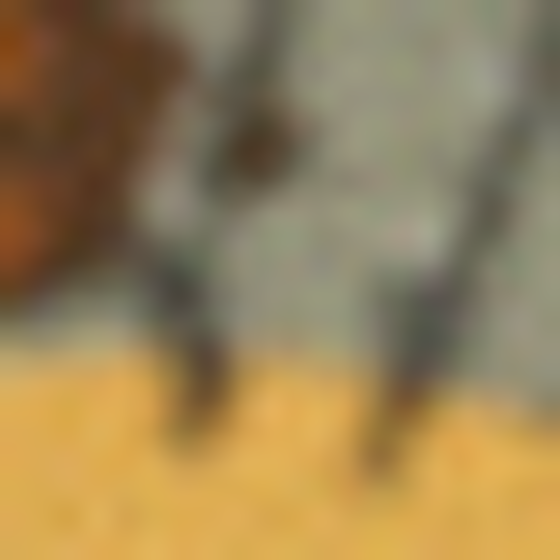

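View pics/l2.png

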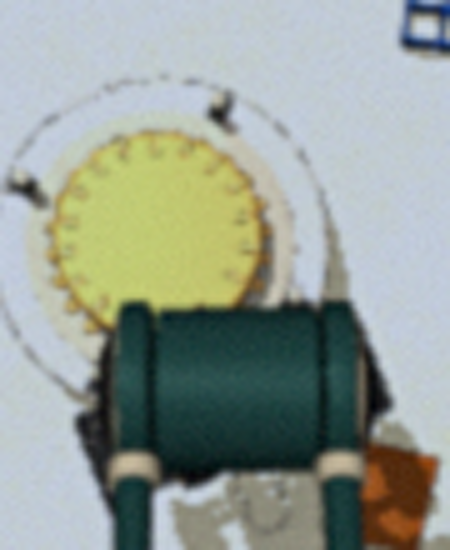

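```bash
python3 - <<'E'
from h import *
s=cam("scene");P=cloud(s);o=get_obs();M=R.from_rotvec(o['tool_rot']).as_matrix()
m=np.zeros(P.shape[:2],bool);m[176:182,234:250]=1;m&=(P[...,2]>.133)&(P[...,2]<.155)
T=[]
for a,b in((234,241),(243,250)):
    k=m.copy();k[:,:a]=0;k[:,b:]=0
    v,u=np.nonzero(k);c=np.array([u.mean(),v.mean()]);p=plane(s,[c],.1415)[0];T.append(p);print(len(u),c,"ray",p.round(4),"cloud",P[k].mean(0).round(4))
T=np.array(T);print("mid",T.mean(0),"sep",np.linalg.norm(T[0]-T[1]))
# left/right edges of the faces at row ~178.5
w=s["pixels"].astype(int)
f=lambda a,b:[232+a/28-.48,168+b/28-.48]
K=plane(s,[f(205,385),f(390,430)],.128);print("tick visible part",K,K.mean(0))
K=np.array([[.5365,.0482],[.5294,.0648]])
for i in(0,1): print("tip-tick from scene",np.linalg.norm(T[i][:2]-K[i])*1000)
tm=np.array([.589,.0807])+.062*np.array([np.cos(np.radians(201.8)),np.sin(np.radians(201.8))]);d=np.r_[tm-T.mean(0)[:2],0];print("top-based need",(M.T@d*100).round(2));d=np.r_[K.mean(0)-T.mean(0)[:2],0];print("scene need",(M.T@d*100).round(2));print(o['grip_width']*88)
E
```

```text
9 [237.55555556 177.77777778] ray [0.5385 0.0463 0.1415] cloud [0.5388 0.0465 0.1417]
21 [246.47619048 178.28571429] ray [0.5272 0.0662 0.1415] cloud [0.5266 0.0658 0.1408]
mid [0.53287843 0.0562706  0.1415    ] sep 0.022890074409731467
tick visible part [[0.53526913 0.04750295 0.128     ]
 [0.53070557 0.06519093 0.128     ]] [0.53298735 0.05634694 0.128     ]
tip-tick from scene 2.7706580315227045
tip-tick from scene 2.6015682456665656
top-based need [-0.   -0.08 -0.18]
scene need [ 0.    0.02 -0.02]
28.712709116066662
```

Tips are centred over the ticks to within about 1 mm (scene) to 2 mm (top). The gap is about 17.5–18 mm and the tip middles are at z ≈ 0.1415, 13 mm above the cake. Settle briefly, then hand in.

>>> apply_moves --targets '[[[0,0,0],[0,0,0]],[[0,0,0],[0,0,0]],[[0,0,0],[0,0,0]],[[0,0,0],[0,0,0]]]'

```text
time: 19.05
eef_pos: [0.4643, 0.0292, 0.1252]
tool_rot: [0.925, 1.366, -0.925]
force: [0.1, 0.7, -1.5]
grip_width: 0.325
```

```bash
python3 -c "
from h import *
o=get_obs();print(o['time'],o['eef_pos'],o['grip_width']*88,np.abs(o['dq']).max())
print(job_done())"
```

```text
19.05 [0.46428721 0.02919081 0.12520522] 28.636685989572964 0.001903422459301032
the job is handed in; nothing more can be done
None
```

I turned the cake about 84° clockwise by one of its stops and left the ticks facing the pointer. I then picked up the steel crimper, squeezed it and handed in at 19 s with its tips held over the ticks. No verdict was reported.

**Last checks**
- **Ticks to pointer:** the ticks stand at about 201.8° and the pointer at about 200.6° in the top view, roughly 1.3 mm off against the 6 mm allowed. I last measured this before picking up the crimper.
- **Tip gap:** about 17.5–18 mm from the image and the finger opening (28.6 mm over the arms).
- **Tip position:** the middle between the tips is within about 1 mm of the middle of the ticks in the scene view, and about 2 mm from the top-view estimate. The tip middles are about 13 mm above the cake.
- **Stillness:** the joints were at rest, and I saw no contact force.

**What disagreed or went wrong**
- **First grasp missed:** the first close passed over the crimper because the fingertips sat about 27 mm higher than the stated offset implied. I reopened, lowered in measured steps and gripped it properly.
- **Camera views differ:** the scene camera placed the turntable axis about 5 mm further in x than the top camera. Its view of the half-hidden pointer gave about 198°, and its tick reading about 203°. I used the top view for the turn, and compared tips with ticks within the scene view so that error cancels.
- **Top view blocked:** the wrist hid the tips from the top camera at the end, so the final tip check rests on the scene camera.

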